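# Load a dish carrier into the dish changer and index it one place

## Task

Take the dish carrier that lies on the bench (the plate with a black grip) and set it down gently, without dropping it, onto the two dowels of the empty place under the magnifier, flat on the wheel. Let go of it, then turn the wheel (its steel posts are there to push on) one place counter-clockwise from above, fully to its stop, so that the next carrier comes under the magnifier. Do not knock the magnifier, and leave the dish stack, bottle and tray where they are.

Things in the scene. Friction and masses are not known exactly. Their poses are not given: they have to be found in the camera images.
- carrier_grip (a point): Centre of the upright black grip of the loose dish carrier; axes of the carrier, z up when flat. Grip 20 mm (x) by 30 mm (y) by 42 mm high, standing on the plate; this point is 29 mm above the plate's underside and 33 mm to -x of the plate's centre. Pinch its two faces 30 mm apart (fingers closing along y), tool leaning back to the carrier's -x side.
- hole_big (a point): Carrier's bigger through hole (16.5 mm), at the plate's underside, 46 mm to +y of the plate's centre; axes of the carrier. The plate is aluminium, 90 mm (x) by 120 mm (y) by 8 mm, 0.15 to 0.31 kg in all, lying flat on the bench; a 60 mm culture dish, 14 mm high, is fixed on it, centred 12 mm to +x.
- hole_small (a point): Carrier's smaller through hole (12.5 mm), at the plate's underside, 46 mm to -y of the plate's centre. Axes of the carrier.
- dowel_big (a point): Foot of the bigger steel dowel (14 mm thick, 22 mm high, bevelled tip) of the empty place, on the wheel's top, 50 mm above the bench. Axes turn with the wheel, z up; the wheel's axis is 118 mm to +x and 46 mm to -y. The seated carrier has its axes parallel to these: grip outward, hole_big at dowel_big.
- dowel_small (a point): Foot of the smaller steel dowel (10 mm thick, 22 mm high, bevelled tip) of the empty place, on the wheel's top, 92 mm to -y of dowel_big. Axes as dowel_big. hole_small goes here.
- post (a point): Upright round steel post (16 mm thick) at the wheel's rim, the one next to the empty place clockwise from above; its axis is 160 mm from the wheel's axis. This point is 30 mm above the wheel's top (80 mm above the bench); the post ends 20 mm higher. Equal posts stand between all four places. Axes as dowel_big.
- wheel (a joint): Angle (rad) of the wheel, a grey disc 350 mm across, about its upright axis; grows counter-clockwise from above, 0 to 1.571 (one place), hard stops at both ends. It starts at 0 to 0.1. Friction (about 0.35 N m) holds it where it is left; 2.5 to 5 N at a post turns it. The other three places hold carriers fixed to the wheel.
- changer: The fixed dish changer; its origin lies on the bench under the wheel's axis. -x points to its front, where the empty place starts, under the magnifier. A 26 mm steel column stands on the axis.
- magnifier: Fixed ring with clear lens, 100 mm across, 14 mm thick, underside 170 mm above the bench. Origin and axes as the changer; ring's centre 80 mm to -x, front edge 130 mm to -x (a seated grip's centre: 151 mm). A tool pointing straight down at the grip, or at a post passing the front, hits the ring: lean it back 25 to 40 degrees to the changer's -x side.
- dish_stack: Bystander: loose stack of culture dishes, 90 mm across, 90 mm high; origin at the centre of its underside.
- bottle: Bystander: loose amber bottle, 64 mm across, 150 mm high; origin at the centre of its underside.
- tray: Bystander: loose empty white tray, 110 by 160 by 45 mm; origin at the centre of its underside.
Things that resemble listed ones, but are neither listed nor needed, are in the scene too. Leave any purple or red look-alike of the part that bears carrier_grip alone.

How it is judged:
By the outcome, as a careful person would: the job done as asked, in the order asked, and still so for the second after the job is handed in, with the robot touching nothing.
It also fails if it takes over 61 s, if anything falls off the work surface, if the arm or the gripper's body presses on something with over 40 N, if the wrist force passes 120 N, or if a joint passes its speed limit or range.

## Robot

A 6-joint arm with a two-finger parallel gripper is mounted at the origin on the work surface. World frame = base frame: x ahead of the robot, y to its left, z up, the work surface at z = 0. Lengths are in mm, angles in degrees, forces in N, time in s.
With the tool pointing down it reaches from about 300 to 850 mm from the base axis. Payload 4.2 kg.
Tool frame: the origin (TCP) lies on the front face of the gripper's body, between the roots of the fingers; the fingertips stand 78 mm ahead of it and the grasp point (between the pads) lies 60 mm ahead of it; z points along the fingers, x is the direction in which the jaws open and shut, and the axes are right-handed (so a half turn about z gives the same grasp; the last joint's range is limited). The gripper opens to 91 mm and grips with 3 to 60 N. Pads are 32 mm wide; open, the fingers measure 118 mm over their backs; the gripper's body (76 mm by 178 mm) begins 60 mm behind the grasp point.
Start: joints at [72.766, 18.312, 89.639, -0, 72.044, -1.146], TCP at [159.346, 552.489, 292.276] pointing down, gripper open.
Joint ranges: [-177.97, 177.97], [-48.28, 115.42], [12.27, 149.76], [-77.06, 257.06], [2.81, 150.46], [-146.56, 146.56]. Speed limits (degrees/s): [147.25, 147.25, 180, 180, 180, 180].

## Interface

Orientations are given as [roll, pitch, yaw] about the fixed x, y, z axes, in that order (R = Rz(yaw) Ry(pitch) Rx(roll)).
In Python, from workcell import monitor, vision, job, models gives the robot as it stands.
- The arm moves only by the shell command python3 -m creep 'ROWS' [FORCE]. ROWS is text: rows parted by semicolons, each of 7 numbers parted by spaces: the shift along the world's x, y, z in cm, then the turn, a rotation vector about the world's x, y, z in rad, then the gripper's target within -1 to 1 (shut at 1, half-way at 0, fully open at -1). In form: tx ty tz ax ay az hand; .... A call has 1 to 12 rows; each row shifts and turns the pose as measured when the row begins; what a row does not reach is not made up. A row lasts 1/12 s, in which the tool goes at most 41.7 mm and 7.16 degrees, less where a joint would pass 70% of its speed; a pose out of reach is approached as far as the arm can. A call is refused whole if a number of a shift passes 4.17 or a number of a turn 0.125, either way. A call with a gripper value outside its range is refused whole. The fingers move at their own pace and stop on an object; FORCE is the grip in N (left out, the last holds). Time passes only in rows, so rows that do not move let the fingers close. It gives the time, the measured TCP pose, the force and the opening at its end, in the units of the state.
- monitor.state(): the state, without advancing time (a new reading comes with each control period).
- vision.grab_frame(name): name is "scene" or "top"; returns a dict with "img" (400x640x3 uint8, red, green, blue), "mtx" (3x3 intrinsics, pixels), "view" (4x4, takes a point from world to camera coordinates). Camera axes: x right, y down, z forward; pixel columns grow to the right and rows downward; lengths in mm; the calibration is good to about 2 mm. A picture is of the moment at which its call begins. There is no depth.
- job.job_done(): hands the job in, once; it reports no verdict.
Trained networks look in the newest picture that a camera, given by its name, has taken for a name from the list of things; names that differ only in an ending like _2 or _b are one class to them, and where a whole thing is asked for, a point or a joint stands for the part that bears it (a point fixed in the world has none). Each returns a list of dicts, best first, with "confidence" (0 to 1); they miss things now and then, are a little off and sometimes report something else, mostly with a low value. They report only what shows in the picture. A call takes as long as a camera call. They do not tell look-alikes from the thing itself.
- models.search_frame(camera, query): "rect" ([left, top, right, bottom] in pixels, round what is visible of it).
- models.mark_of(camera, query): "at" ([column, row] in pixels: a listed point, or the origin of a listed thing).
The state is a dict: "time_s": time; "qpos": joint angles; "qvel": joint speeds; "effort": joint torques, N m; "ee_pos": TCP position; "ee_rot": TCP orientation; "force": force on the tool from outside, world axes, zero at the start; "torque": the same for the moment, N m; "gripper_width": finger opening in mm.
Only numpy, scipy, OpenCV 4.12 (cv2) and the standard library are available. Lean on these libraries where they do the work, as an engineer would, in place of code of your own. Each camera call takes 0.05 s, during which the arm holds its last target.

## Working session

There is one attempt and no reset: what is moved stays moved. The work goes in short steps, Python scripts to look and compute and a shell command to move; the robot and the scene stay as the last step left them, time stands still between calls to the robot, and variables do not carry over. Pictures are saved under pics/ and viewed, and the job is handed in when it is done.

```bash
ls; mkdir -p pics
cat > h.py <<'E'
import numpy as np, cv2
from workcell import monitor, vision, job, models
def ray(f,px):
    K=f['mtx'];V=f['view'];R=V[:3,:3];t=V[:3,3]
    p=cv2.undistortPoints(np.array([[px]],float),K,None)[0,0]
    return -R.T@t, R.T@np.array([p[0],p[1],1.])
def onz(f,px,z):
    o,d=ray(f,px); return o+d*(z-o[2])/d[2]
def tri(f1,p1,f2,p2):
    o1,d1=ray(f1,p1);o2,d2=ray(f2,p2)
    s=np.linalg.lstsq(np.c_[d1,-d2],o2-o1,rcond=None)[0]
    a=o1+d1*s[0];b=o2+d2*s[1]
    return (a+b)/2,np.linalg.norm(a-b)
def proj(f,X):
    V=f['view'];return cv2.projectPoints(np.array(X,float).reshape(-1,3),cv2.Rodrigues(V[:3,:3])[0],V[:3,3],f['mtx'],None)[0].reshape(-1,2)
def grab(n,save=None):
    f=vision.grab_frame(n)
    f={k:np.array(v) for k,v in f.items()}
    if save: cv2.imwrite('pics/%s.png'%save,f['img'][:,:,::-1])
    return f
E
python3 - <<'E'
from h import *
np.set_printoptions(precision=1,suppress=True)
F={n:grab(n,n+'0') for n in('scene','top')}
for n in F:
    f=F[n]; print(n,ray(f,(320,200)))
    for q in ['carrier_grip','hole_big','hole_small','dowel_big','dowel_small','post','wheel','changer','magnifier','dish_stack','bottle','tray']:
        z={'carrier_grip':29,'dowel_big':50,'dowel_small':50,'post':80}.get(q,0)
        try:
            for r in models.mark_of(n,q)[:4]: print(n,q,np.array(r['at']),round(r['confidence'],2),onz(f,r['at'],z))
        except Exception as e: print(q,e)
print(monitor.state())
E
```

```text
pics
scene (array([1639.2, -596.4,  946.9]), array([-0.7,  0.4, -0.6]))
scene carrier_grip [391.3 194.8] 0.94 [528.2 330.7  29. ]
scene carrier_grip [371.8 176.2] 0.74 [379.2 341.5  29. ]
scene carrier_grip [433.6 180.5] 0.58 [518.2 546.   29. ]
scene hole_big [362.9 189.7] 0.87 [411.6 280.2   0. ]
scene hole_big [425.9 196.2] 0.75 [562.3 476.1   0. ]
scene hole_big [399.2 206.9] 0.64 [575.1 337.3   0. ]
scene hole_small [376.5 202.6] 0.84 [512.5 276.8  -0. ]
scene hole_small [363.1 179.1] 0.82 [342.9 325.5   0. ]
scene hole_small [416.3 184. ] 0.68 [472.7 499.9   0. ]
scene hole_small [336.4 218.4] 0.53 [532.2  88.4   0. ]
scene dowel_big [334.2 222.4] 0.96 [607.2  34.1  50. ]
scene dowel_small [307.6 213.5] 0.81 [520.6 -22.8  50. ]
scene post [352.6 214. ] 0.67 [628.5  91.9  80. ]
wheel it knows: bottle, carrier_grip, changer, dish_stack, dowel_big, dowel_small, hole_big, hole_small, magnifier, post, tray
scene changer [309.5 248.7] 0.56 [639.2 -75.9   0. ]
scene magnifier [353.5 214.3] 0.45 [538.4 157.4  -0. ]
scene bottle [410.  226.2] 0.55 [690.6 298.7   0. ]
scene tray [202.2 2
[... 848 characters left out ...]
knows: bottle, carrier_grip, changer, dish_stack, dowel_big, dowel_small, hole_big, hole_small, magnifier, post, tray
top changer [336.8 182.9] 0.77 [645.8 -56.1   0. ]
top dish_stack [426.3 243.6] 0.62 [ 432.4 -351.9    0. ]
top bottle [232.3 172.1] 0.56 [688.8 304.9   0. ]
top tray [447.1 195.4] 0.9 [ 597.1 -433.     0. ]
{'time_s': 1.2, 'qpos': array([72.8, 18.3, 89.6,  0. , 72. , -1.1]), 'qvel': array([-0. , -0.1, -0. , -0.1,  0. , -0. ]), 'effort': array([  0. , -41.2, -23.2,   0.1,   0. ,   0. ]), 'ee_pos': array([159.3, 552.5, 292.3]), 'ee_rot': array([-180. ,   -0. ,   73.9]), 'force': array([-0.5,  0.5,  0.2]), 'torque': array([-0. , -0.1,  0. ]), 'gripper_width': 91.27268499635949}
```

Run:
```python
import cv2
a=cv2.imread('pics/scene0.png');b=cv2.imread('pics/top0.png')
cv2.imwrite('pics/s_c.png',cv2.resize(a[150:300,250:460],None,fx=3.8,fy=3.8,interpolation=cv2.INTER_CUBIC))
cv2.imwrite('pics/t_c.png',cv2.resize(b[130:300,140:400],None,fx=3,fy=3,interpolation=cv2.INTER_CUBIC))
```

```text
(no output)
```

View pics/s_c.png

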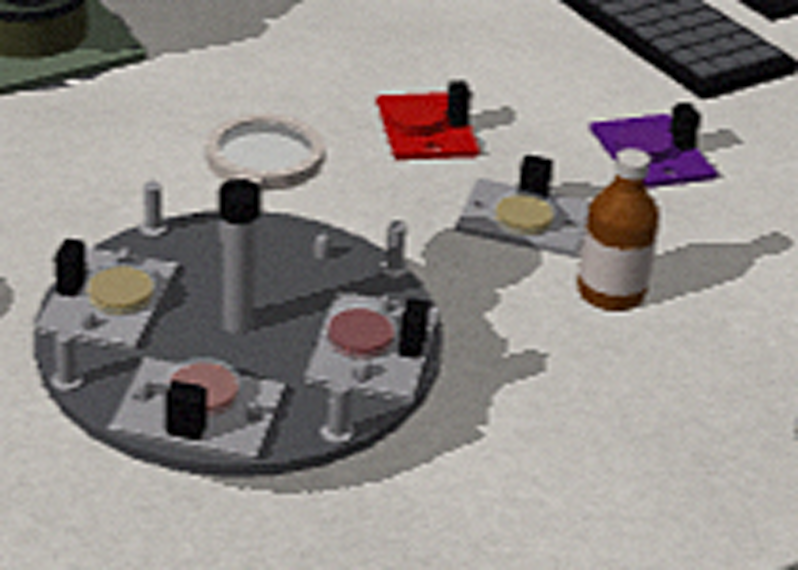

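View pics/t_c.png

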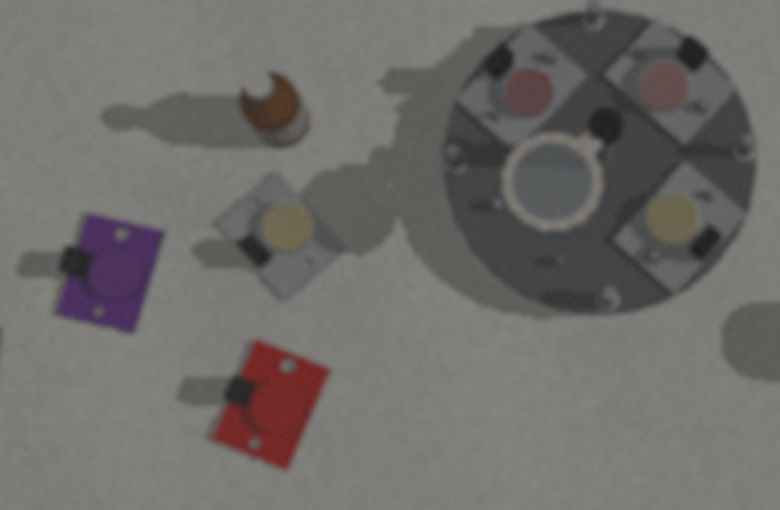

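View pics/scene0.png

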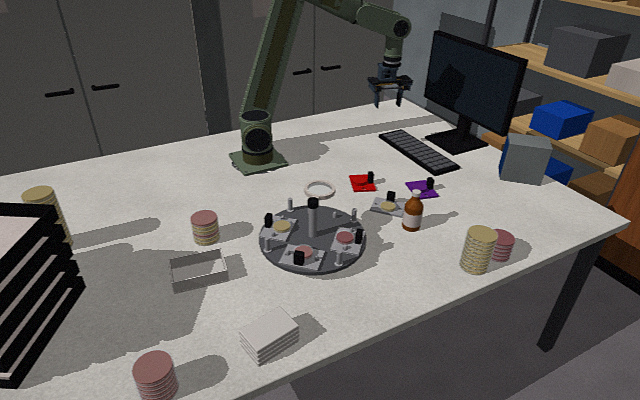

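Run:
```python
from h import *
from scipy.optimize import least_squares
np.set_printoptions(precision=1,suppress=True)
F={n:grab(n,n+'1') for n in('scene','top')}
def pts(p,L):
    c,s=np.cos(p[2]),np.sin(p[2]); L=np.array(L,float)
    return np.c_[p[0]+c*L[:,0]-s*L[:,1],p[1]+s*L[:,0]+c*L[:,1],L[:,2]]
car=[(-33,0,29),(0,46,0),(0,-46,0)]
obs={'scene':[(391.3,194.8),(399.2,206.9),(376.5,202.6)],'top':[(228.2,212.5),(226.5,198.3),(241.5,217.9)]}
def fit(L,obs,p0,only=None):
    r=lambda p: np.concatenate([(proj(F[n],pts(p,L))-obs[n]).ravel() for n in obs if only in(None,n)])
    return least_squares(r,p0,x_scale=[10,10,.1],loss='soft_l1')
for o in(None,'scene','top'):
    s=fit(car,obs,[561,296,-.92],o);print(o,s.x,np.degrees(s.x[2]),s.fun)
p=s.x if 0 else fit(car,obs,[561,296,-.92]).x
wh=[(-118,46,50),(-118,-46,50),(-160*.7071,160*.7071,80)] # axis frame
# post clockwise: place at 180deg, clockwise-> 135deg
obw={'scene':[(334.2,222.4),(307.6,213.5),(352.6,214)],'top':[(307.5,198.2),(324.2,215.9),(288.6,183)]}
for o in(None,'scene','top'):
    s=fit(wh,obw,[620,-77,-.9],o);print(o,s.x,np.degrees(s.x[2]),s.fun)
w=fit(wh,obw,[620,-77,-.9]).x
for n in F:
    im=F[n]['img'][:,:,::-1].copy()
    k=6
    def draw(P,col,closed,c0):
        q=((proj(F[n],P)-c0+.5)*k-.5); cv2.polylines(big,[np.round(q).astype(int)],closed,col,1,cv2.LINE_AA)
    x0,y0,W,H=( (355,175,75,60) if n=='scene' else (200,180,70,60))
    k=10;big=cv2.resize(im[y0:y0+H,x0:x0+W],None,fx=k,fy=k,interpolation=cv2.INTER_CUBIC)
    c0=np.array([x0,y0])
    draw(pts(p,[(45,60,8),(-45,60,8),(-45,-60,8),(45,-60,8)]),(0,255,0),True,c0)
    draw(pts(p,[(45,60,0),(-45,60,0),(-45,-60,0),(45,-60,0)]),(0,150,0),True,c0)
    for z in(8,50): draw(pts(p,[(-23,15,z),(-43,15,z),(-43,-15,z),(-23,-15,z)]),(255,0,255),True,c0)
    cv2.imwrite(f'pics/{n}_car.png',big)
    x0,y0,W,H=( (255,190,120,90) if n=='scene' else (280,125,120,115))
    k=6.5 if n=='scene' else 5;big=cv2.resize(im[y0:y0+H,x0:x0+W],None,fx=k,fy=k,interpolation=cv2.INTER_CUBIC);c0=np.array([x0,y0])
    a=np.linspace(0,2*np.pi,90)
    draw(pts(w,np.c_[175*np.cos(a),175*np.sin(a),50+0*a]),(0,255,0),True,c0)
    for i in range(4):
        t=np.pi/4+i*np.pi/2; draw(pts(w,np.c_[160*np.cos(t)+8*np.cos(a),160*np.sin(t)+8*np.sin(a),100+0*a]),(0,255,255),True,c0)
    for y,r in((46,7),(-46,5)):
      for z in(50,72): draw(pts(w,np.c_[-118+r*np.cos(a),y+r*np.sin(a),z+0*a]),(255,0,255),True,c0)
    cv2.imwrite(f'pics/{n}_wh.png',big)
```

```text
None [559.7 295.4  -0.9] -52.81324474126546 [-0.2  2.1  0.4  3.9 -0.4  2.  -3.8  0.4 -0.3 -0.1  0.5  1.3]
scene [545.8 306.5  -0.9] -50.127659986269656 [-0.3 -0.5  0.7  0.9 -0.3 -0.3]
top [562.  292.5  -0.9] -49.94409463196644 [-2.6  0.1  0.1 -0.3  1.9  0.2]
None [641.1 -63.3  -0.7] -40.52983634787293 [-0.2 -5.1  0.4  0.   1.1 -0.3 -1.3  0.2  3.4  0.1  2.6 -0.5]
scene [640.9 -68.7  -0.7] -42.21269128170788 [-0.6 -4.4  0.1  0.4  0.5  0.8]
top [640.9 -55.7  -0.7] -40.59242702844475 [-3.6  0.3  1.1  0.2  0.2 -0.5]
```

View pics/scene_car.png

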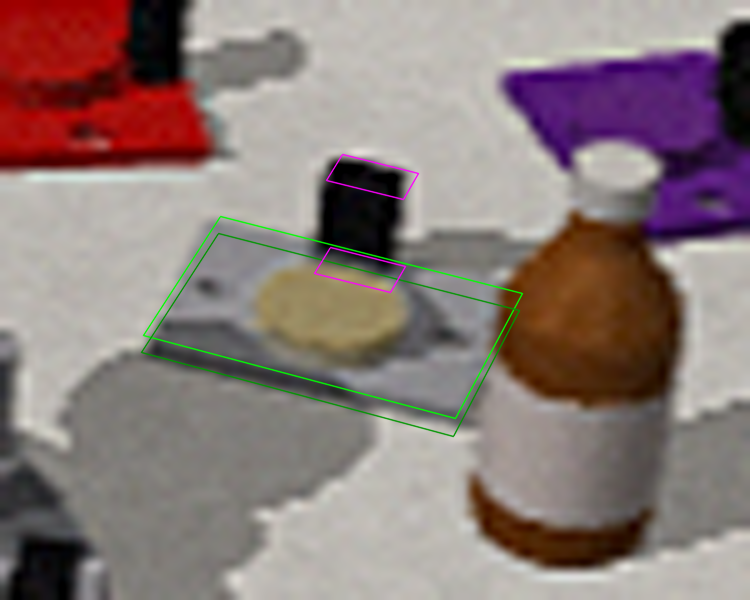

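View pics/top_car.png

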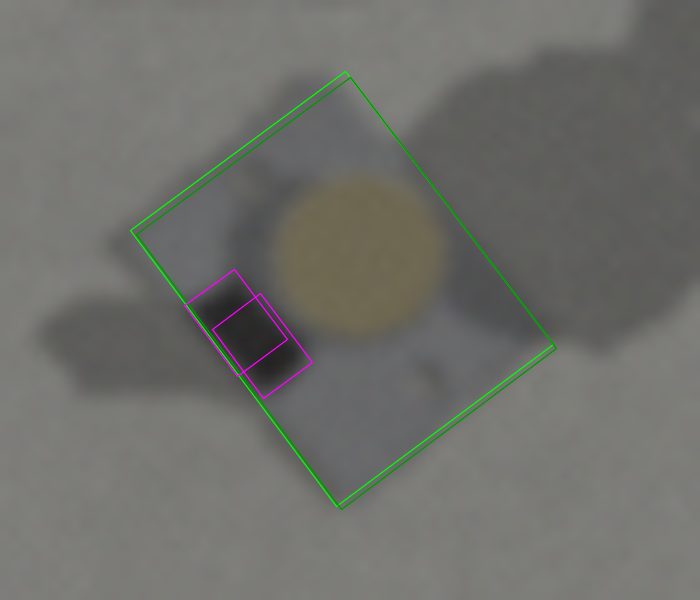

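View pics/scene_wh.png

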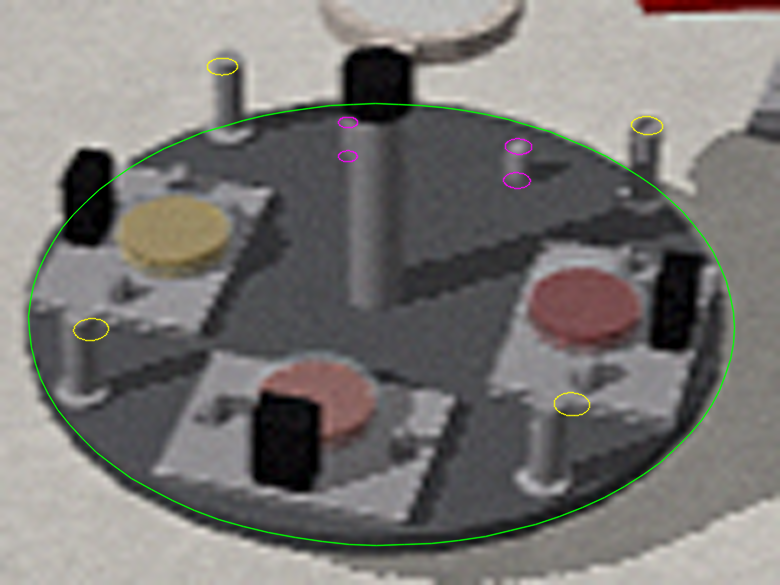

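View pics/top_wh.png

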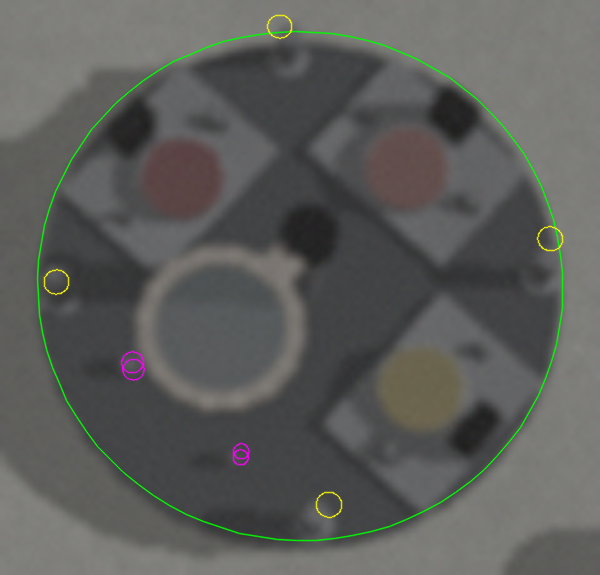

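Run:
```python
import cv2,numpy as np
for n in('scene','top'):
    a=cv2.imread(f'pics/{n}1.png').astype(int)
    sat=a.max(2)-a.min(2)
    x0,y0,x1,y1=(255,180,430,280) if n=='scene' else (200,120,400,240)
    m=(sat>(28 if n=='scene' else 14)).astype(np.uint8)
    N,L,S,C=cv2.connectedComponentsWithStats(m[y0:y1,x0:x1])
    for i in range(1,N):
        if S[i,4]>60:
            b=a[y0:y1,x0:x1][L==i].mean(0)
            cn=cv2.findContours((L==i).astype(np.uint8),0,1)[0][0]
            e=cv2.fitEllipse(cn)
            print(n,S[i],C[i]+[x0,y0],b.round(),[np.round(v,1) for v in e])
    v=np.clip(sat[y0:y1,x0:x1]*4,0,255).astype(np.uint8)
    cv2.imwrite(f'pics/{n}_sat.png',cv2.resize(v,None,fx=4,fy=4,interpolation=0))
```

```text
scene [ 95   0  27  13 266] [362.43233083 185.80451128] [ 16.  19. 139.] [array([106.8,   5.8]), array([12.1, 27.2]), np.float64(96.4)]
scene [149   0  26  36 548] [416.25364964 197.32481752] [61. 41. 85.] [array([160.5,  16.6]), array([23.5, 36.9]), np.float64(11.4)]
scene [125  21  15  10 108] [387.40740741 205.52777778] [ 93. 132. 147.] [array([132.4,  25.5]), array([ 8.3, 14.4]), np.float64(97.3)]
scene [ 18  40  17  11 151] [281.25165563 225.30463576] [ 96. 133. 148.] [array([26.3, 45.3]), array([10.3, 16.5]), np.float64(83.7)]
scene [147  42  18  10  72] [409.5        228.01388889] [18. 42. 75.] [array([155.1,  45.5]), array([10.4, 16. ]), np.float64(103.1)]
scene [ 82  51  16  13 154] [344.40909091 236.64285714] [ 76.  75. 119.] [array([89.3, 56.7]), array([11.3, 15.4]), np.float64(93.9)]
scene [ 40  66  18  12 110] [304.82727273 250.1       ] [ 95.  98. 137.] [array([49.4, 70.5]), array([ 9.8, 15.6]), np.float64(106.4)]
top [154  31  15  16 187] [360.96256684 158.2513369 ] [77. 79. 98.] [array([161. ,  38.2]), array([14.5, 14.6]), np.float64(148.8)]
top [109  33  15  15 187] [315.95187166 160.11229947] [70. 69. 91.] [array([115.9,  40.1]), array([14.5, 14.6]), np.float64(79.5)]
top [ 20  35  20  19 228] [230.87719298 165.04385965] [44. 57. 75.] [array([30.4, 44.4]), array([17. , 18.5]), np.float64(74.1)]
top [156  75  16  16 214] [363.62616822 202.37383178] [ 79. 100. 106.] [array([163.6,  82.4]), array([15.5, 15.8]), np.float64(45.0)]
top [ 28  78  16  16 203] [235.55665025 205.23152709] [ 83. 103. 109.] [array([35.6, 85.2]), array([14.9, 15.5]), np.float64(71.9)]
```

View pics/scene_sat.png

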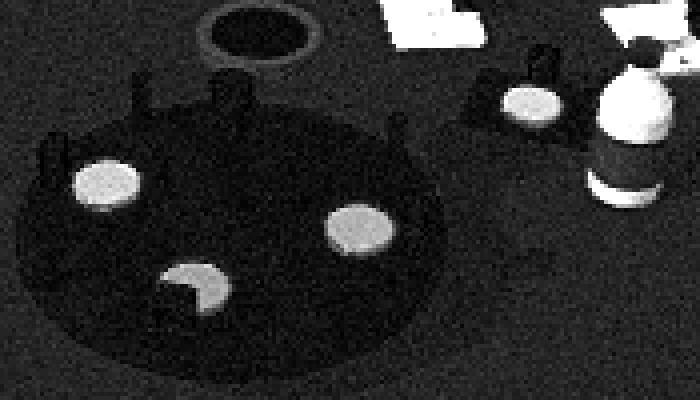

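View pics/top_sat.png

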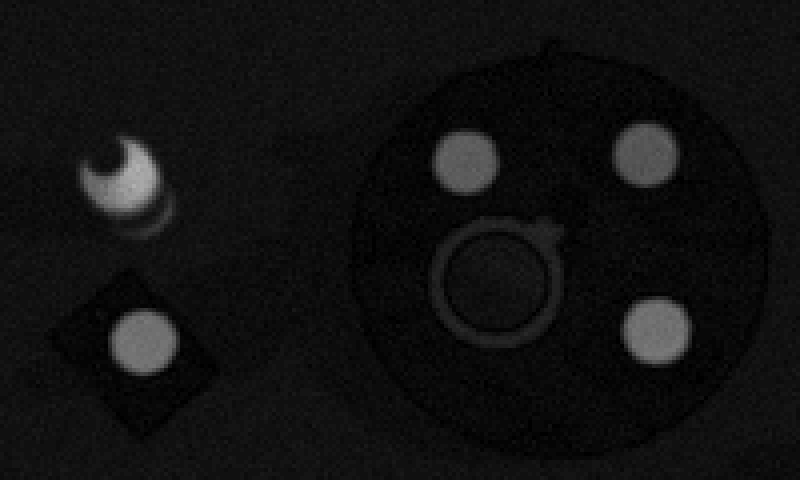

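Run:
```python
from h import *
from scipy.optimize import least_squares
np.set_printoptions(precision=2,suppress=True)
F={n:grab(n,n+'2') for n in('scene','top')}
print(F['scene']['mtx'],F['top']['mtx'])
T={'front':(315.95,160.11),'back':(360.96,158.25),'right':(363.63,202.37),'loose':(235.56,205.23)}
S={'front':(344.41,236.64),'right':(281.25,225.30),'loose':(387.41,205.53)}
for k in S: print(k,tri(F['scene'],S[k],F['top'],T[k]))
# rim from sat
def rot(p,L):
    c,s=np.cos(p[2]),np.sin(p[2]); L=np.array(L,float).reshape(-1,3)
    return np.c_[p[0]+c*L[:,0]-s*L[:,1],p[1]+s*L[:,0]+c*L[:,1],L[:,2]]
D={'front':(0,106),'back':(106,0),'right':(0,-106)}
for use in('t','s','ts'):
  for z in(66,72):
    def r(p):
        o=[]
        for k in D:
            X=rot(p,(*D[k],z))
            if 't' in use:o.append(proj(F['top'],X)[0]-T[k])
            if 's' in use and k in S:o.append(proj(F['scene'],X)[0]-S[k])
        return np.ravel(o)
    s=least_squares(r,[630,-70,-.8],x_scale=[10,10,.1]);print(use,z,s.x,np.degrees(s.x[2]),s.fun)
```

```text
[[444.3    0.   319.1 ]
 [  0.   444.3  206.45]
 [  0.     0.     1.  ]] [[447.93   0.   318.93]
 [  0.   447.93 206.1 ]
 [  0.     0.     1.  ]]
front (array([707.38,  14.09,  66.89]), np.float64(1.1091479403496072))
right (array([ 561.95, -140.09,   66.42]), np.float64(1.4107238153611854))
loose (array([567.62, 286.9 ,  17.3 ]), np.float64(1.2127814523068174))
t 66 [635.24 -62.5   -0.76] -43.36102491296442 [ 0.   -0.03 -0.03  0.07  0.02 -0.04]
t 72 [633.59 -62.09  -0.76] -43.36570526360598 [-0.12 -0.09  0.03  0.01  0.09  0.08]
s 66 [633.72 -63.18  -0.75] -43.16450819556165 [-0.01 -0.    0.01  0.01]
s 72 [640.44 -66.79  -0.76] -43.314229147639814 [ 0.18  0.06 -0.18 -0.1 ]
ts 66 [634.74 -62.91  -0.75] -43.2120028399002 [0.07 0.18 0.22 0.17 0.04 0.16 0.21 0.05 0.23 0.14]
ts 72 [635.02 -63.25  -0.76] -43.3779102089397 [ 0.23 -0.51  0.25 -1.18  0.37 -0.41  0.43 -0.35  0.14 -1.31]
```

```bash
cat > car.py <<'E'
from h import *
from scipy.optimize import minimize
from scipy.ndimage import gaussian_filter
def avg(n,k=4):
    fs=[grab(n) for _ in range(k)]
    f=dict(fs[0]); f['img']=np.mean([g['img'].astype(float) for g in fs],0); return f
def rot(p,L):
    c,s=np.cos(p[2]),np.sin(p[2]); L=np.array(L,float).reshape(-1,3)
    return np.c_[p[0]+c*L[:,0]-s*L[:,1],p[1]+s*L[:,0]+c*L[:,1],L[:,2]]
E
python3 - <<'E'
from car import *
np.set_printoptions(precision=2,suppress=True)
F={n:avg(n) for n in('scene','top')}
np.savez('avg0.npz',s=F['scene']['img'],t=F['top']['img'])
def samp(img,q): 
    return cv2.remap(img.astype(np.float32),q[:,0].astype(np.float32).reshape(-1,1),q[:,1].astype(np.float32).reshape(-1,1),cv2.INTER_LINEAR).ravel()
t=np.linspace(-.95,.95,60)
def edges(d,z):
    return np.r_[np.c_[60*0+t*45,0*t+60+d,0*t+z],np.c_[t*45,0*t-60-d,0*t+z],np.c_[0*t+45+d,60*t,0*t+z],np.c_[0*t-45-d,60*t,0*t+z]]
img=F['top']['img'];sat=img.max(2)-img.min(2)
rel=sat/(img.sum(2)+1)
print(rel[195:200,215:222].mean(),rel[206:212,218:222])
for ch,nm in((rel,'relsat'),):
  best=[]
  for yaw in np.radians(np.arange(-60,-40,.5)):
    for dx in np.arange(-4,4.1,1):
      for dy in np.arange(-4,4.1,1):
        c=np.array([567.6+dx,286.9+dy])-12*np.array([np.cos(yaw),np.sin(yaw)])
        p=(*c,yaw)
        o=samp(ch,proj(F['top'],rot(p,edges(5,8))));i=samp(ch,proj(F['top'],rot(p,edges(-5,8))))
        best.append(((o-i).mean(),np.degrees(yaw),dx,dy))
  best.sort(reverse=True);print(nm,np.array(best[:8]))
# grip darkness
for n,(x0,y0,x1,y1) in {'scene':(380,185,402,206),'top':(215,200,240,225)}.items():
    g=F[n]['img'].max(2)[y0:y1,x0:x1]; 
    for th in ((45,55) if n=='scene' else (45,55,65)):
        m=(g<th).astype(np.uint8);N,L,S,C=cv2.connectedComponentsWithStats(m)
        i=1+np.argmax(S[1:,4]);print(n,th,S[i],C[i]+[x0,y0])
print(F['top']['img'].max(2)[206:220,218:234].astype(int))
E
```

```text
0.007942968927606991 [[0.01 0.01 0.01 0.01]
 [0.01 0.01 0.   0.01]
 [0.01 0.01 0.01 0.01]
 [0.01 0.01 0.01 0.01]
 [0.   0.   0.   0.01]
 [0.01 0.   0.01 0.01]]
relsat [[  0.  -48.    3.   -1. ]
 [  0.  -48.5   3.   -1. ]
 [  0.  -49.    3.   -1. ]
 [  0.  -48.    4.    0. ]
 [  0.  -48.5   3.    0. ]
 [  0.  -48.5   4.    0. ]
 [  0.  -47.5   3.   -1. ]
 [  0.  -49.    3.    0. ]]
scene 45 [ 7  6  8 11 69] [390.46 195.62]
scene 55 [ 7  6  8 11 73] [390.55 195.82]
top 45 [ 6 10  8  8 31] [224.52 213.1 ]
top 55 [ 5  9 10  9 52] [224.65 213.02]
top 65 [ 5  8 10 11 59] [224.56 213.07]
[[108 107 108 105  94  84  81  83  88  98 107 111 110 110 110 110]
 [108 108 106 102  89  77  77  80  85  96 106 111 110 110 110 111]
 [106 104 100  90  75  62  66  75  82  93 104 110 111 111 110 110]
 [ 96  92  82  68  53  48  54  66  78  88  99 107 111 111 111 111]
 [ 84  73  59  48  42  42  44  54  66  79  92 103 109 110 111 111]
 [ 81  67  49  42  42  42  41  44  53  66  81  93 102 107 109 109]
 [ 87  75  57  45  41  43  41  42  45  54  67  79  90  98 102 105]
 [ 91  83  70  55  44  41  42  42  42  44  53  65  79  86  92  96]
 [ 93  91  81  67  53  44  43  41  40  40  45  54  73  87  93  94]
 [ 93  93  90  81  68  54  45  42  40  39  39  52  75  93 101 103]
 [ 92  92  91  88  81  68  52  42  39  39  45  61  83  99 105 106]
 [ 90  91  91  91  88  80  65  52  43  47  60  78  95 103 104 106]
 [ 95  95  94  93  92  88  79  68  61  67  80  94 103 106 106 105]
 [107 107 105 100  97  94  90  85  81  88  98 104 106 105 105 104]]
```

Run:
```python
from car import *
np.set_printoptions(precision=2,suppress=True)
F={n:grab(n,n+'3') for n in('scene','top')}
G,e=tri(F['scene'],(390.5,195.7),F['top'],(224.6,213.05));print(G,e)
D=np.array([567.6,286.9])
d=D-G[:2];print(np.linalg.norm(d),np.degrees(np.arctan2(d[1],d[0])))
for z in(35,40,45): 
    g=onz(F['top'],(224.6,213.05),z);d=D-g[:2];print('top',z,g,np.linalg.norm(d),np.degrees(np.arctan2(d[1],d[0])))
g=onz(F['scene'],(390.5,195.7),29);d=D-g[:2];print('sc',g,np.linalg.norm(d),np.degrees(np.arctan2(d[1],d[0])))
# visual: silhouettes overlays for several yaws
for n,(x0,y0,W,H) in {'scene':(355,175,75,55),'top':(200,180,70,55)}.items():
  k=10
  big=cv2.resize(F[n]['img'][y0:y0+H,x0:x0+W][:,:,::-1],None,fx=k,fy=k,interpolation=cv2.INTER_CUBIC)
  for yaw,col in((-47.5,(0,255,0)),(-51,(255,0,255))):
    y=np.radians(yaw);p=(D[0]-12*np.cos(y),D[1]-12*np.sin(y),y)
    for L in([(45,60,8),(-45,60,8),(-45,-60,8),(45,-60,8)],[(-23,15,50),(-43,15,50),(-43,-15,50),(-23,-15,50)],[(-23,15,8),(-43,15,8),(-43,-15,8),(-23,-15,8)]):
      q=(proj(F[n],rot(p,L))-[x0,y0]+.5)*k-.5
      cv2.polylines(big,[np.round(q).astype(int)],True,col,1,cv2.LINE_AA)
  cv2.imwrite(f'pics/{n}_car2.png',big)
```

```text
[538.17 319.66  34.09] 0.8228824884246445
44.03464839169196 -48.06181980697225
top 35 [538.21 319.83  35.  ] 44.13554464877234 -48.25615547949816
top 40 [537.27 318.77  40.  ] 43.99546065002164 -46.41658583057594
top 45 [536.32 317.71  45.  ] 43.90099059445484 -44.567184329875595
sc [531.97 324.31  29.  ] 51.65974740989159 -46.3916096029844
```

View pics/scene_car2.png

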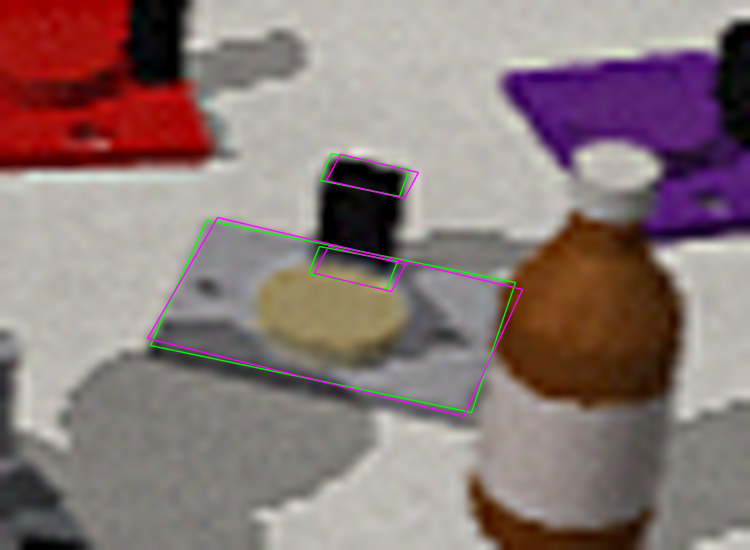

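View pics/top_car2.png

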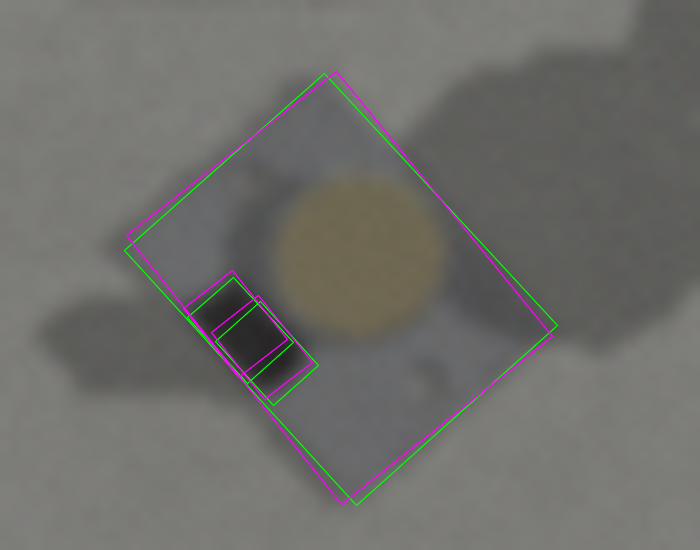

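```bash
cat > plan.py <<'E'
from h import *
from scipy.spatial.transform import Rotation as Ro
def target(g,yaw,lean,off=60):
    a=np.radians(yaw);b=np.radians(lean)
    xd=np.array([np.cos(a),np.sin(a),0]);yd=np.array([-np.sin(a),np.cos(a),0])
    z=np.sin(b)*xd-np.array([0,0,np.cos(b)])
    return np.array(g)-off*z, Ro.from_matrix(np.c_[yd,np.cross(z,yd),z])
def delta(g,yaw,lean=30):
    s=monitor.state();T,R=target(g,yaw,lean)
    R0=Ro.from_euler('xyz',s['ee_rot'],degrees=True)
    dp=(T-s['ee_pos'])/10;dr=(R*R0.inv()).as_rotvec()
    print('t',round(s['time_s'],2),'tcp',s['ee_pos'].round(1),'w',round(s['gripper_width'],1),'F',np.round(s['force'],1),'q',s['qpos'].round(0))
    print('cm',dp.round(2),'rotvec',dr.round(4),'ang',np.degrees(np.linalg.norm(dr)).round(2))
def cur():
    s=monitor.state();R0=Ro.from_euler('xyz',s['ee_rot'],degrees=True)
    return s['ee_pos']+60*R0.as_matrix()[:,2],R0.as_matrix()
E
python3 -c "
from plan import *
delta((537.6,320.4,136),-48.2)"
```

```text
t 1.9 tcp [159.3 552.5 292.3] w 91.1 F [-0.3  0.5 -0.3] q [73. 18. 90. -0. 72. -1.]
cm [ 35.83 -20.97 -10.43] rotvec [-0.2822 -0.449  -0.5475] ang 43.67
```

```bash
R='3 -1.75 -0.85 -0.0235 -0.0374 -0.0456 -1'; echo; python3 -m creep '3 -1.75 -0.85 -0.0235 -0.0374 -0.0456 -1;3 -1.75 -0.85 -0.0235 -0.0374 -0.0456 -1;3 -1.75 -0.85 -0.0235 -0.0374 -0.0456 -1;3 -1.75 -0.85 -0.0235 -0.0374 -0.0456 -1;3 -1.75 -0.85 -0.0235 -0.0374 -0.0456 -1;3 -1.75 -0.85 -0.0235 -0.0374 -0.0456 -1;3 -1.75 -0.85 -0.0235 -0.0374 -0.0456 -1;3 -1.75 -0.85 -0.0235 -0.0374 -0.0456 -1;3 -1.75 -0.85 -0.0235 -0.0374 -0.0456 -1;3 -1.75 -0.85 -0.0235 -0.0374 -0.0456 -1;3 -1.75 -0.85 -0.0235 -0.0374 -0.0456 -1;3 -1.75 -0.85 -0.0235 -0.0374 -0.0456 -1'
python3 -c "
from plan import *
delta((537.6,320.4,136),-48.2)"
```

```text
time_s: 2.9
ee_pos: [530.0, 336.7, 190.9]
ee_rot: [149.0, -0.9, 41.1]
force: [0.6, 0.9, 0.2]
gripper_width: 91.0
t 2.9 tcp [530.  336.7 190.9] w 91.0 F [0.6 0.9 0.2] q [ 44.  29.  95. -36.  63.  21.]
cm [-1.24  0.61 -0.29] rotvec [0.0032 0.0239 0.012 ] ang 1.55
```

```bash
python3 -m creep '-1 0.5 -0.3 0.003 0.022 0.011 -1;0 0 0 0 0 0 -1'; python3 -c "
from plan import *
delta((537.6,320.4,36),-48.2)"
```

```text
time_s: 3.07
ee_pos: [523.9, 337.9, 184.5]
ee_rot: [149.8, 0.2, 41.3]
force: [-0.3, -0.2, -0.2]
gripper_width: 91.5
t 3.07 tcp [523.9 337.9 184.5] w 91.5 F [-0.3 -0.2 -0.2] q [ 44.  29.  95. -34.  63.  20.]
cm [-0.63  0.48 -9.66] rotvec [0.0047 0.0001 0.008 ] ang 0.53
```

```bash
python3 -m creep '-0.5 0.3 -1.5 0.003 0 0.006 -1;-0.1 0.1 -1.5 0 0 0 -1;0 0 -1.5 0 0 0 -1;0 0 -1.2 0 0 0 -1;0 0 -0.8 0 0 0 -1;0 0 0 0 0 0 -1'; python3 -c "
from plan import *
delta((537.6,320.4,36),-48.2)
f=grab('scene','s_pre');g=grab('top','t_pre')
cv2.imwrite('pics/pre.png',np.vstack([cv2.resize(f['img'][140:240,340:470,::-1],None,fx=4,fy=4),cv2.resize(g['img'][170:220,190:320,::-1],None,fx=4,fy=4)]))"
```

```text
time_s: 3.57
ee_pos: [517.8, 344.2, 119.4]
ee_rot: [150.0, -0.3, 41.8]
force: [-0.0, 0.3, 0.3]
gripper_width: 91.2
t 3.57 tcp [517.8 344.2 119.4] w 91.2 F [-0.   0.3  0.3] q [ 44.  33.  99. -37.  56.  26.]
cm [-0.02 -0.14 -3.14] rotvec [-0.0034  0.005  -0.0004] ang 0.35
```

View pics/pre.png

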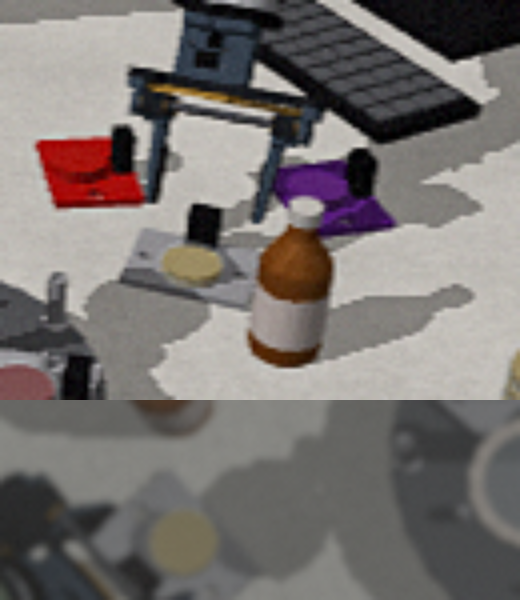

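```bash
python3 -m creep '0 -0.1 -1.2 -0.003 0.005 0 -1;0 0 -1.0 0 0 0 -1;0 0 -0.7 0 0 0 -1;0 0 0 0 0 0 -1' ; python3 -c "
from plan import *
delta((537.6,320.4,36),-48.2)"
```

```text
time_s: 4.0
ee_pos: [519.5, 344.6, 92.0]
ee_rot: [150.0, -0.5, 41.8]
force: [-0.4, -0.8, -0.1]
gripper_width: 91.2
t 4.0 tcp [519.5 344.6  92. ] w 91.2 F [-0.4 -0.8 -0.1] q [ 44.  35. 100. -39.  53.  28.]
cm [-0.19 -0.18 -0.41] rotvec [-0.0055  0.0059 -0.0008] ang 0.46
```

```bash
python3 -m creep '-0.15 -0.15 -0.35 -0.005 0.005 0 -1;0 0 0 0 0 0 0.1;0 0 0 0 0 0 0.3;0 0 0 0 0 0 1;0 0 0 0 0 0 1;0 0 0 0 0 0 1;0 0 0 0 0 0 1;0 0 0 0 0 0 1;0 0 0 0 0 0 1' 20 ; python3 -c "
from plan import *
delta((537.6,320.4,36),-48.2)"
```

```text
time_s: 4.75
ee_pos: [518.4, 343.1, 88.7]
ee_rot: [150.0, -0.1, 41.8]
force: [-1.0, -0.4, -0.4]
gripper_width: 40.9
t 4.75 tcp [518.4 343.1  88.7] w 40.9 F [-1.  -0.4 -0.4] q [ 44.  35. 100. -39.  53.  29.]
cm [-0.08 -0.03 -0.08] rotvec [-0.0006  0.0015 -0.0006] ang 0.1
```

```bash
python3 -m creep '0 0 0 0 0 0 1;0 0 0 0 0 0 1;0 0 0 0 0 0 1;0 0 0 0 0 0 1;0 0 0 0 0 0 1;0 0 0 0 0 0 1' 40 ; python3 -c "
from plan import *
delta((537.6,320.4,36),-48.2)"
```

```text
time_s: 5.25
ee_pos: [518.5, 343.2, 88.9]
ee_rot: [150.0, -0.1, 41.9]
force: [0.5, 0.3, 0.4]
gripper_width: 29.7
t 5.25 tcp [518.5 343.2  88.9] w 29.7 F [0.5 0.3 0.4] q [ 44.  35. 100. -39.  53.  28.]
cm [-0.09 -0.05 -0.1 ] rotvec [-0.0007  0.0018 -0.0012] ang 0.13
```

```bash
python3 -m creep '0 0 0.5 0 0 0 1;0 0 1 0 0 0 1;0 0 1.5 0 0 0 1;0 0 2 0 0 0 1;0 0 2 0 0 0 1;0 0 1.5 0 0 0 1;0 0 1 0 0 0 1;0 0 0 0 0 0 1' ; python3 -c "
from plan import *
delta((437.4,122.9,132),-43.25)"
```

```text
time_s: 5.92
ee_pos: [515.8, 342.0, 188.7]
ee_rot: [150.2, 0.2, 41.7]
force: [-0.5, -0.8, -2.3]
gripper_width: 29.8
t 5.92 tcp [515.8 342.  188.7] w 29.8 F [-0.5 -0.8 -2.3] q [ 44.  28.  95. -34.  63.  20.]
cm [-10.02 -19.85  -0.47] rotvec [ 0.     -0.0053  0.0874] ang 5.02
```

```bash
python3 -m creep '-0.5 -1 0 0 0 0.008 1;-0.9 -1.8 0 0 0 0.008 1;-1.2 -2.4 0 0 -0.001 0.01 1;-1.4 -2.8 0 0 -0.001 0.01 1;-1.4 -2.8 0 0 -0.001 0.01 1;-1.4 -2.8 0 0 -0.001 0.01 1;-1.2 -2.4 0 0 -0.001 0.01 1;-0.9 -1.8 0 0 0 0.008 1;-0.6 -1.2 0 0 0 0.008 1;-0.4 -0.8 0 0 0 0.005 1;0 0 0 0 0 0 1;0 0 0 0 0 0 1' ; python3 -c "
from plan import *
delta((437.4,122.9,132),-43.25)
f=grab('scene','s_c1');g=grab('top','t_c1')
cv2.imwrite('pics/c1.png',np.vstack([cv2.resize(f['img'][140:260,250:410,::-1],None,fx=4,fy=4),cv2.resize(g['img'][200:230,260:420,::-1],None,fx=4,fy=4)]))
cv2.imwrite('pics/c1t.png',cv2.resize(g['img'][130:280,240:420,::-1],None,fx=4,fy=4))"
```

```text
time_s: 6.92
ee_pos: [406.5, 134.8, 183.2]
ee_rot: [150.5, 0.4, 46.9]
force: [0.2, 0.8, -1.4]
gripper_width: 29.8
t 6.92 tcp [406.5 134.8 183.2] w 29.8 F [ 0.2  0.8 -1.4] q [ 34.  11. 125. -42.  46.  17.]
cm [0.9  0.86 0.07] rotvec [-0.0005 -0.0104 -0.0032] ang 0.62
```

View pics/c1.png

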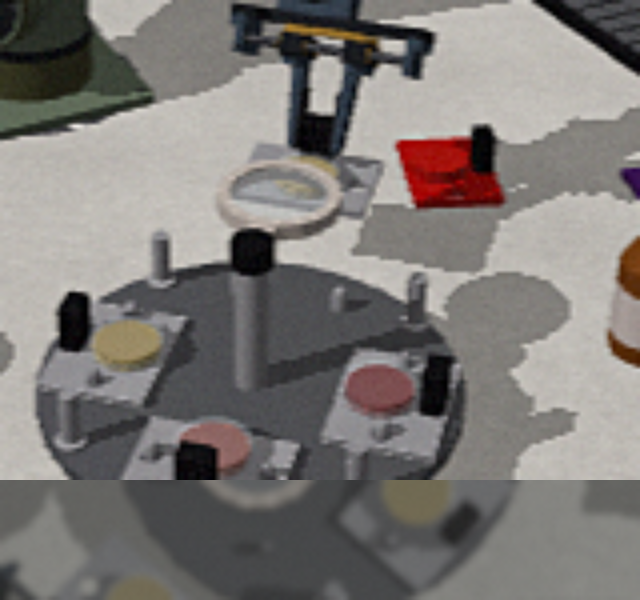

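View pics/c1t.png

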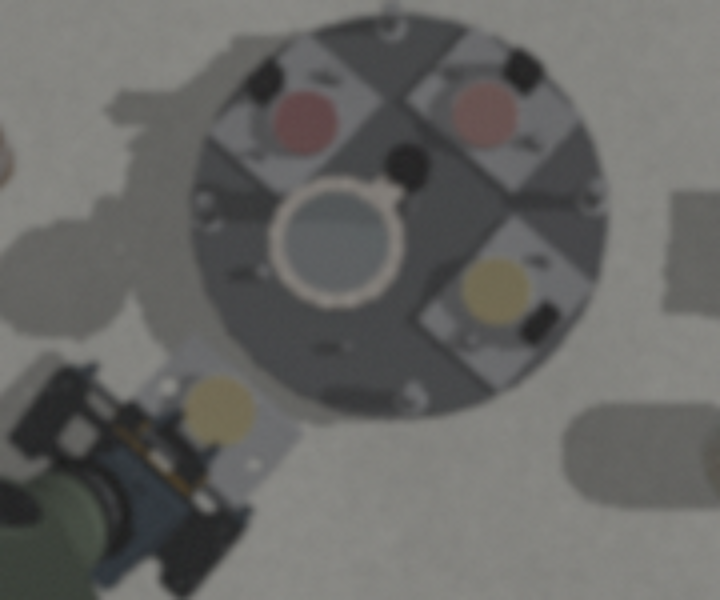

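```bash
cat > dish.py <<'E'
from plan import *
def seg(img,box,th):
    x0,y0,x1,y1=box;a=img[y0:y1,x0:x1].astype(int)
    # yellow: min(r,g)-b
    m=((np.minimum(a[...,0],a[...,1])-a[...,2])>th).astype(np.uint8)
    N,L,S,C=cv2.connectedComponentsWithStats(m);i=1+np.argmax(S[1:,4])
    return C[i]+[x0,y0],S[i]
E
python3 - <<'E'
from dish import *
np.set_printoptions(precision=2,suppress=True)
g=grab('top','t_c2')
c,s=seg(g['img'],(275,215,320,250),11);print(c,s)
G,R=cur();print('grasp',G)
xd=np.cross(R[:,0],[0,0,1]);xd/=np.linalg.norm(xd)
z=G[2]-36.9+16.7
P=onz(g,c,z);print('dish',P,'rel grasp along x',(P-G)@xd,'along y',(P-G)@R[:,0], 'yaw',np.degrees(np.arctan2(xd[1],xd[0])), 'pitch of jaw',R[2,0])
for q in ['hole_big','hole_small','carrier_grip']:
    for r in models.mark_of('top',q)[:3]:
        P=onz(g,r['at'],G[2]-36.9);print(q,r['confidence'],P,(P-G)@xd,(P-G)@R[:,0])
E
```

```text
[294.42 232.21] [ 11   9  18  17 241]
grasp [428.64 115.26 131.1 ]
dish [460.41  84.1  110.9 ] rel grasp along x 44.48086757764562 along y -0.9838818743506793 yaw -43.007793969092795 pitch of jaw -0.006427305545546463
hole_big 0.83 [543.74 441.43  94.2 ] -138.31378027236826 317.25701673720863
hole_big 0.74 [486.96 125.89  94.2 ] 35.390496782196706 47.79364732881581
hole_big 0.6 [403.2  269.47  94.2 ] -123.79923367010711 95.64980472623179
hole_small 0.84 [424.49  57.16  94.2 ] 36.58894789335525 -45.080379748469575
hole_small 0.64 [469.77 474.47  94.2 ] -214.9446755652718 290.9678573332817
hole_small 0.38 [321.95 303.01  94.2 ] -206.08963672244766 64.7611953814303
carrier_grip 0.78 [514.7  504.19  94.2 ] -202.36236054060734 343.3419384459452
carrier_grip 0.64 [430.56 116.52  94.2 ] 0.540184186834518 2.4754797033379288
carrier_grip 0.54 [378.62 325.91  94.2 ] -180.2672707918242 120.16313263519297
```

```bash
python3 -c "
from plan import *
delta((525.5,41,130),-43.25)"; python3 -m creep '0.7 -0.5 0 0 -0.005 -0.002 1;1.2 -0.9 0 0 -0.005 -0.002 1;1.6 -1.25 0 0 0 0 1;1.7 -1.3 0 0 0 0 1;1.6 -1.2 0 0 0 0 1;1.2 -0.9 0 0 0 0 1;0.8 -0.6 0 0 0 0 1;0 0 0 0 0 0 1;0 0 0 0 0 0 1' ; python3 -c "
from plan import *
delta((525.5,41,127),-43.25)"
```

```text
t 7.22 tcp [407.1 135.6 183.2] w 29.7 F [-0.   0.4 -1.9] q [ 34.  11. 125. -42.  46.  17.]
cm [ 9.66 -7.4  -0.13] rotvec [-0.0002 -0.0103 -0.0042] ang 0.64
time_s: 7.97
ee_pos: [503.6, 66.3, 182.7]
ee_rot: [149.9, -0.0, 47.0]
force: [0.5, 0.6, -1.9]
gripper_width: 29.8
t 7.97 tcp [503.6  66.3 182.7] w 29.8 F [ 0.5  0.6 -1.9] q [ 19.  15. 119. -44.  40.   5.]
cm [ 0.01 -0.48 -0.37] rotvec [ 0.0012  0.0024 -0.0048] ang 0.32
```

```bash
python3 -m creep '0 -0.45 -0.3 0.001 0.002 -0.005 1;0 0 -0.6 0 0 0 1;0 0 -0.4 0 0 0 1;0 0 0 0 0 0 1;0 0 0 0 0 0 1'
python3 - <<'E'
from dish import *
np.set_printoptions(precision=2,suppress=True)
delta((525.5,41,112),-43.25)
f=grab('scene','s_d');g=grab('top','t_d')
cv2.imwrite('pics/d.png',np.vstack([cv2.resize(f['img'][180:260,260:380,::-1],None,fx=5,fy=5,interpolation=2)]))
cv2.imwrite('pics/dt.png',cv2.resize(g['img'][170:260,270:390,::-1],None,fx=6,fy=6,interpolation=2))
G,R=cur();print(G)
a=g['img'].astype(int); y=np.minimum(a[...,0],a[...,1])-a[...,2]
E
```

```text
time_s: 8.38
ee_pos: [501.3, 62.8, 167.5]
ee_rot: [150.1, 0.1, 46.9]
force: [-0.0, -0.1, -1.9]
gripper_width: 29.8
t 8.38 tcp [501.3  62.8 167.5] w 29.8 F [-0.  -0.1 -1.9] q [ 19.  16. 120. -46.  38.   7.]
cm [ 0.23 -0.12 -0.36] rotvec [ 0. -0. -0.] ang 0.16
[523.29  42.16 115.78]
```

View pics/d.png

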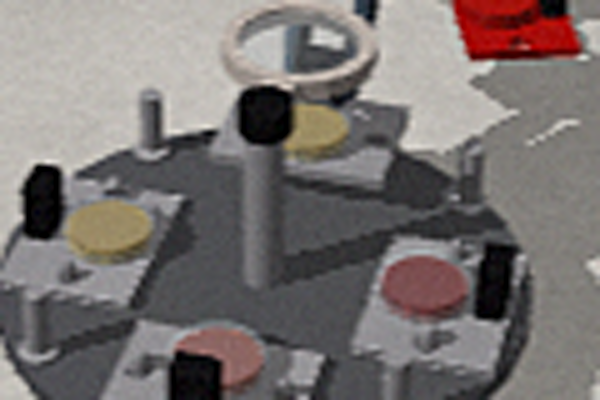

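View pics/dt.png

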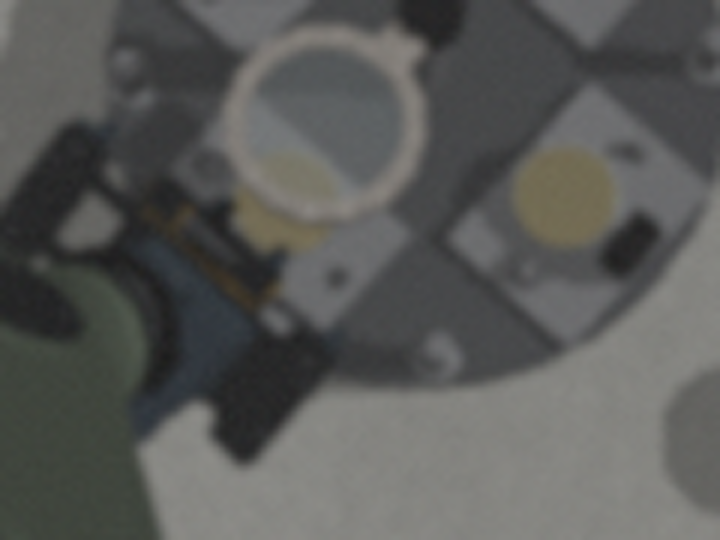

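Run:
```python
from car import *
np.set_printoptions(precision=1,suppress=True)
Z=np.load('avg0.npz');V={n:grab(n) for n in('scene','top')}
w=(634.8,-62.8,np.radians(-43.25));a=np.linspace(0,2*np.pi,60)
for n,key,(x0,y0,W,H,k) in (('scene','s',(265,175,110,80,7)),('top','t',(280,125,115,110,5))):
    big=cv2.resize(np.clip(Z[key][y0:y0+H,x0:x0+W,::-1]*(1.8 if n=='top' else 1.3),0,255).astype(np.uint8),None,fx=k,fy=k,interpolation=2)
    def d(P,col): 
        q=(proj(V[n],P)-[x0,y0]+.5)*k-.5; cv2.polylines(big,[np.round(q).astype(int)],True,col,1,cv2.LINE_AA)
    for i in range(4):
        t=np.pi/4+i*np.pi/2
        for z in(50,100): d(rot(w,np.c_[160*np.cos(t)+8*np.cos(a),160*np.sin(t)+8*np.sin(a),z+0*a]),(0,255,255))
    for y,r in((46,7),(-46,5)):
        for z in(50,72): d(rot(w,np.c_[-118+r*np.cos(a),y+r*np.sin(a),z+0*a]),(255,0,255))
    cv2.imwrite(f'pics/{n}_w2.png',big)
```

```text
(no output)
```

View pics/scene_w2.png

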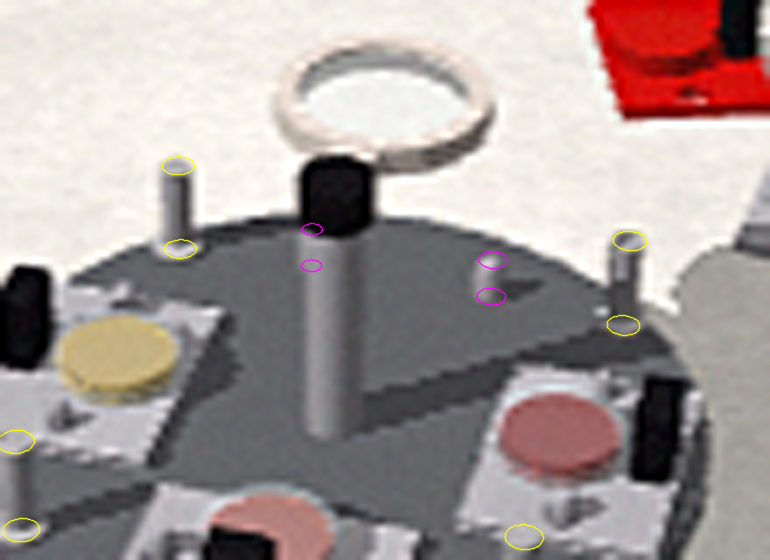

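View pics/top_w2.png

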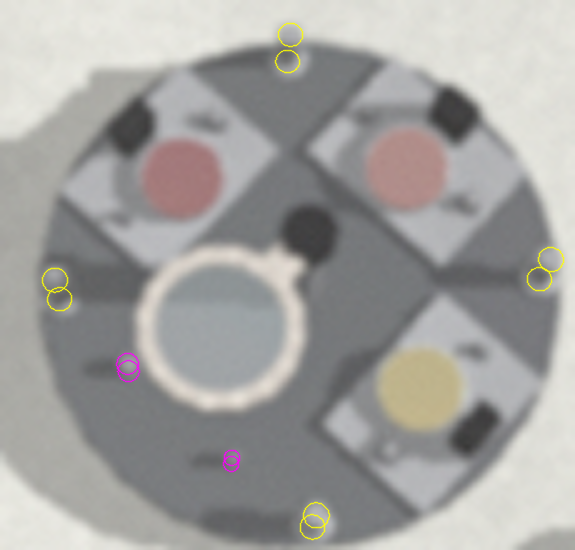

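```bash
cat > ov.py <<'E'
from car import *
from plan import cur
def ov(tag,du=36.9,dx=0,dy=0,G=None):
    V={n:avg(n,3) for n in('scene','top')}
    if G is None: G,R=cur()
    else: R=None
    xd=np.cross(R[:,0],[0,0,1]);yaw=np.arctan2(xd[1],xd[0])
    p0=rot((G[0],G[1],yaw),(33+dx,dy,0))[0];p=(p0[0],p0[1],yaw);zu=G[2]-du
    a=np.linspace(0,2*np.pi,60);out=[]
    for n,(x0,y0,W,H,k) in (('scene',(300,190,50,35,14)),('top',(295,180,50,50,11))):
        big=cv2.resize(np.clip(V[n]['img'][y0:y0+H,x0:x0+W,::-1]*(1.8 if n=='top' else 1.3),0,255).astype(np.uint8),None,fx=k,fy=k,interpolation=2)
        def d(P,col): 
            q=(proj(V[n],P)-[x0,y0]+.5)*k-.5; cv2.polylines(big,[np.round(q).astype(int)],True,col,1,cv2.LINE_AA)
        d(rot(p,[(45,60,zu+8),(-45,60,zu+8),(-45,-60,zu+8),(45,-60,zu+8)]),(0,255,0))
        d(rot(p,[(45,60,zu),(-45,60,zu),(-45,-60,zu),(45,-60,zu)]),(0,160,0))
        d(rot(p,np.c_[12+30*np.cos(a),30*np.sin(a),0*a+zu+17]),(255,0,0))
        for y,r in((46,8.25),(-46,6.25)): d(rot(p,np.c_[r*np.cos(a),y+r*np.sin(a),0*a+zu+8]),(255,0,255))
        cv2.imwrite(f'pics/{n}_{tag}.png',big)
    print(G,np.degrees(yaw))
E
python3 -c "
from ov import *
ov('o1')"
```

```text
[523.73058214  41.95369054 116.12302766] -43.19447777517285
```

View pics/scene_o1.png

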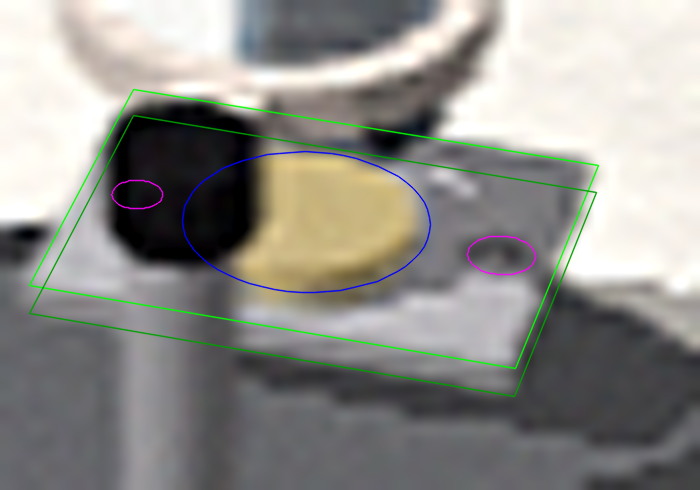

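View pics/top_o1.png

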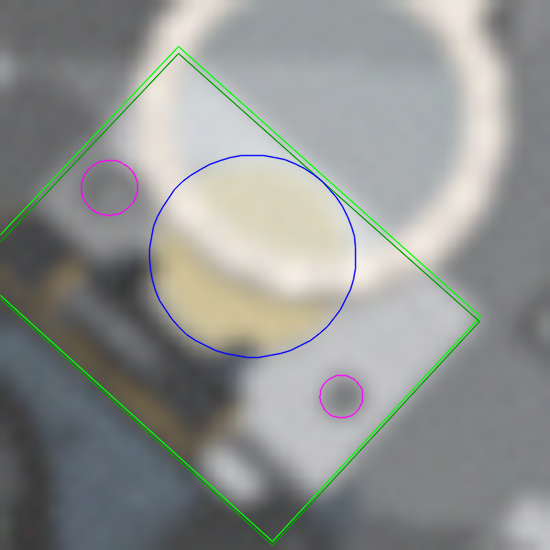

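```bash
python3 -m creep '0.15 -0.06 0 0 0 0 1;0 0 -0.3 0 0 0 1;0 0 -0.3 0 0 0 1;0 0 0 0 0 0 1'
python3 - <<'E'
from plan import *
delta((525.2,41.3,105),-43.3);print(cur()[0])
E
```

```text
time_s: 9.22
ee_pos: [503.8, 61.8, 161.8]
ee_rot: [150.0, -0.0, 46.8]
force: [0.6, -0.5, -1.8]
gripper_width: 30.0
t 9.22 tcp [503.8  61.8 161.8] w 30.0 F [ 0.6 -0.5 -1.8] q [ 19.  17. 120. -47.  37.   8.]
cm [-0.04  0.01 -0.49] rotvec [-0.0003 -0.0001 -0.0016] ang 0.09
[525.62450221  41.27006281 109.86707222]
```

```bash
python3 -m creep '-0.03 0 -0.3 0 0 0 1;0 0 -0.2 0 0 0 1;0 0 0 0 0 0 1'
python3 - <<'E'
from plan import *
delta((525.2,41.3,100),-43.3);print(cur()[0])
E
python3 -m creep '0 0 -0.2 0 0 0 1;0 0 -0.2 0 0 0 1;0 0 0 0 0 0 1'
python3 - <<'E'
from plan import *
delta((525.2,41.3,95),-43.3);print(cur()[0])
E
```

```text
time_s: 9.47
ee_pos: [503.3, 61.7, 155.9]
ee_rot: [150.0, 0.0, 46.8]
force: [-0.1, -0.1, -2.0]
gripper_width: 30.1
t 9.47 tcp [503.3  61.7 155.9] w 30.1 F [-0.1 -0.1 -2. ] q [ 19.  17. 121. -47.  37.   9.]
cm [ 0.    0.02 -0.4 ] rotvec [-0.0001 -0.0008 -0.0015] ang 0.1
[525.1451417   41.16892814 103.94397074]
time_s: 9.72
ee_pos: [503.4, 61.7, 151.4]
ee_rot: [150.0, 0.0, 46.8]
force: [-0.7, -0.4, -2.1]
gripper_width: 30.2
t 9.72 tcp [503.4  61.7 151.4] w 30.2 F [-0.7 -0.4 -2.1] q [ 19.  18. 121. -48.  36.  10.]
cm [ 0.    0.01 -0.44] rotvec [-0.0001 -0.0009 -0.0017] ang 0.11
[525.17738701  41.20799736  99.38917631]
```

```bash
python3 -m creep '0 0 -0.2 0 0 0 1;0 0 -0.2 0 0 0 1;0 0 0 0 0 0 1' ; python3 -m creep '0 0 -0.2 0 0 0 1;0 0 -0.15 0 0 0 1;0 0 0 0 0 0 1';  python3 - <<'E'
from plan import *
delta((525.2,41.3,87),-43.3);print(cur()[0])
E
```

```text
time_s: 9.97
ee_pos: [503.5, 61.8, 147.0]
ee_rot: [150.0, 0.0, 46.8]
force: [0.1, 0.5, -2.7]
gripper_width: 29.5
time_s: 10.22
ee_pos: [503.5, 61.8, 143.2]
ee_rot: [150.0, 0.0, 46.8]
force: [-0.1, -0.5, -2.2]
gripper_width: 29.6
t 10.22 tcp [503.5  61.8 143.2] w 29.6 F [-0.1 -0.5 -2.2] q [ 19.  18. 122. -49.  35.  12.]
cm [-0.01  0.   -0.42] rotvec [-0.0002 -0.0006 -0.0019] ang 0.12
[525.35060256  41.31603799  91.17419133]
```

```bash
python3 -m creep '0 0 -0.15 0 0 0 1;0 0 -0.1 0 0 0 1;0 0 0 0 0 0 1' ; python3 -m creep '0 0 -0.1 0 0 0 1;0 0 0 0 0 0 1';  python3 - <<'E'
from plan import *
delta((525.2,41.3,87),-43.3);print(cur()[0])
E
```

```text
time_s: 10.47
ee_pos: [503.5, 61.9, 140.4]
ee_rot: [150.0, 0.0, 46.8]
force: [-0.1, -0.3, -3.0]
gripper_width: 29.6
time_s: 10.63
ee_pos: [503.6, 61.9, 139.3]
ee_rot: [150.0, 0.0, 46.8]
force: [-0.3, -0.6, -2.5]
gripper_width: 29.8
t 10.63 tcp [503.6  61.9 139.3] w 29.8 F [-0.3 -0.6 -2.5] q [ 19.  19. 122. -50.  35.  13.]
cm [-0.02  0.   -0.03] rotvec [-0.0003 -0.0005 -0.002 ] ang 0.12
[525.40932269  41.34928976  87.28443917]
```

```bash
python3 -m creep '0 0 -0.08 0 0 0 1;0 0 0 0 0 0 1';python3 -m creep '0 0 -0.08 0 0 0 1;0 0 0 0 0 0 1';  python3 - <<'E'
from plan import *
delta((525.2,41.3,87),-43.3);print(cur()[0])
E
```

```text
time_s: 10.8
ee_pos: [503.7, 62.0, 139.0]
ee_rot: [150.0, -0.0, 46.8]
force: [-0.4, -0.2, -1.9]
gripper_width: 29.3
time_s: 10.97
ee_pos: [503.8, 62.1, 139.0]
ee_rot: [149.9, -0.1, 46.8]
force: [-0.1, 0.6, -2.1]
gripper_width: 29.8
t 10.97 tcp [503.8  62.1 139. ] w 29.8 F [-0.1  0.6 -2.1] q [ 19.  19. 122. -50.  35.  13.]
cm [-0.05 -0.02 -0.01] rotvec [-0.0001  0.0021 -0.0019] ang 0.16
[525.82021709  41.56588723  87.10667063]
```

```bash
python3 -m creep '0 0 -0.12 0 0 0 1;0 0 0 0 0 0 1';python3 -m creep '0 0 -0.12 0 0 0 1;0 0 -0.1 0 0 0 1';  python3 - <<'E'
from ov import *
from plan import delta
delta((525.2,41.3,87),-43.3);ov('o2')
E
```

```text
time_s: 11.13
ee_pos: [504.0, 62.3, 139.1]
ee_rot: [149.8, -0.1, 46.8]
force: [-0.0, -0.1, -2.5]
gripper_width: 29.7
time_s: 11.3
ee_pos: [504.2, 62.3, 138.7]
ee_rot: [149.7, -0.2, 46.8]
force: [-7.3, 4.2, 13.5]
gripper_width: 29.6
t 11.3 tcp [504.2  62.3 138.7] w 29.6 F [-7.3  4.2 13.5] q [ 19.  19. 122. -51.  35.  14.]
cm [-0.08 -0.04  0.03] rotvec [ 0.0017  0.0065 -0.0016] ang 0.4
[526.39592086  41.66443125  86.91551385] -43.20851686609247
```

View pics/scene_o2.png

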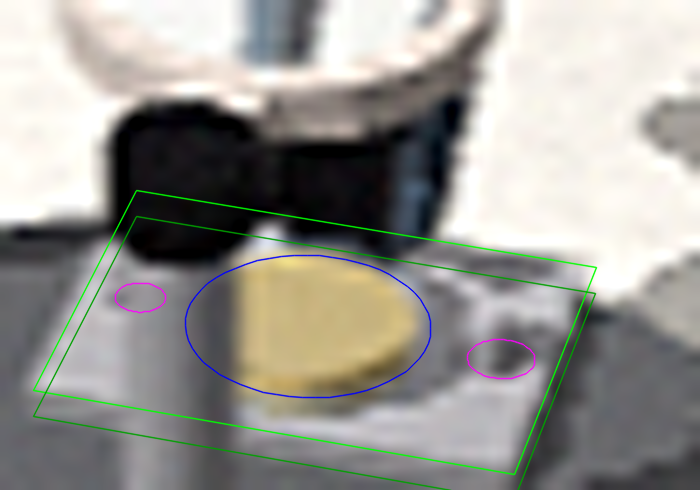

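View pics/top_o2.png

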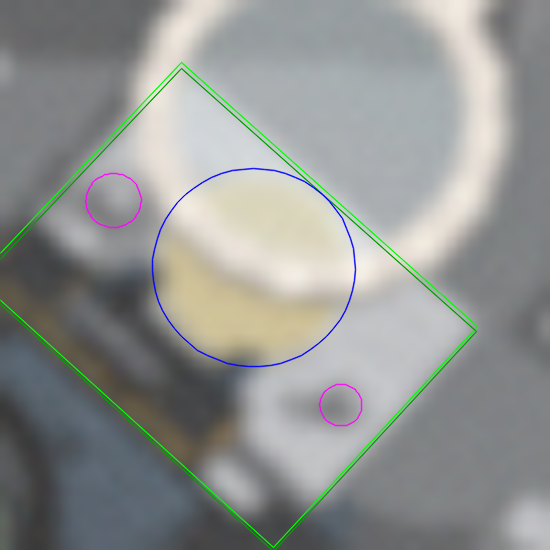

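```bash
python3 -m creep '-0.03 -0.02 0.06 0.002 0.005 0 1;0 0 0 0 0 0 1'; python3 -m creep '0 0 0 0 0 0 0.3;0 0 0 0 0 0 0.1;0 0 0 0 0 0 -0.1;0 0 0 0 0 0 -0.3;0 0 0 0 0 0 -0.3;0 0 0 0 0 0 -0.3;0 0 0 0 0 0 -0.3'
```

```text
time_s: 11.77
ee_pos: [504.0, 62.3, 139.6]
ee_rot: [149.9, -0.1, 46.8]
force: [-0.2, -0.8, -2.2]
gripper_width: 29.8
time_s: 12.35
ee_pos: [505.1, 62.0, 139.2]
ee_rot: [149.9, -0.1, 46.8]
force: [0.6, 0.3, -0.4]
gripper_width: 59.1
```

```bash
python3 -m creep '-0.36 0.34 0.87 0 0 0 -0.3;-0.7 0.7 1.7 0 0 0 -0.3;-0.9 0.85 2.2 0 0 0 -0.3;-0.9 0.85 2.2 0 0 0 -0.3;-0.7 0.7 1.7 0 0 0 -0.3;-0.4 0.4 1 0 0 0 -0.3;0 0 0 0 0 0 -0.3'
python3 - <<'E'
from car import *
np.set_printoptions(precision=2,suppress=True)
F={n:avg(n,3) for n in('scene','top')}
w=(635.1,-62.4,np.radians(-43.3));a=np.linspace(0,2*np.pi,60)
for n,(x0,y0,W,H,k) in (('scene',(265,170,110,90,7)),('top',(280,125,115,115,5))):
    big=cv2.resize(np.clip(F[n]['img'][y0:y0+H,x0:x0+W,::-1]*(1.8 if n=='top' else 1.3),0,255).astype(np.uint8),None,fx=k,fy=k,interpolation=2)
    def d(P,col): 
        q=(proj(F[n],P)-[x0,y0]+.5)*k-.5; cv2.polylines(big,[np.round(q).astype(int)],True,col,1,cv2.LINE_AA)
    for i in range(4):
        t=i*np.pi/2;ww=(*w[:2],w[2]+t)
        d(rot(ww,np.c_[-106+30*np.cos(a),30*np.sin(a),66.7+0*a]),(255,0,0))
        d(rot(ww,[(-73,60,58),(-163,60,58),(-163,-60,58),(-73,-60,58)]),(0,255,0))
    cv2.imwrite(f'pics/{n}_rel.png',big)
E
```

```text
time_s: 12.93
ee_pos: [462.5, 101.1, 238.4]
ee_rot: [150.1, 0.1, 46.8]
force: [0.4, -0.2, -0.1]
gripper_width: 59.4
```

View pics/scene_rel.png

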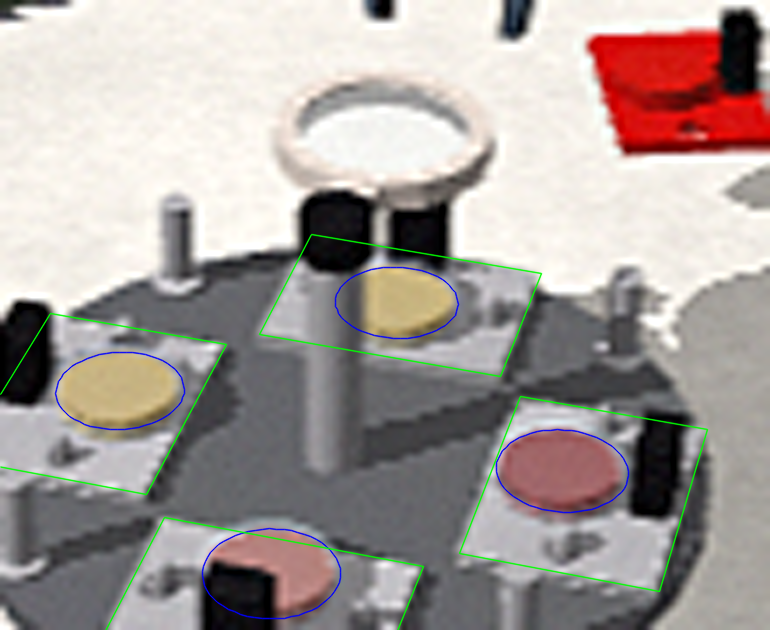

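View pics/top_rel.png

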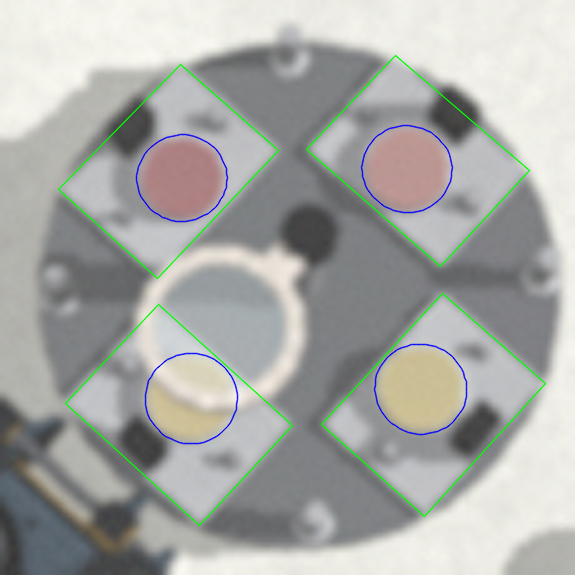

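Run:
```python
from plan import *
delta((670.3,101.7,150),-70)
```

```text
t 13.23 tcp [462.   99.6 235.1] w 59.3 F [0.2 0.3 0.2] q [ 25.   9. 117. -38.  49.   3.]
cm [19.8   3.03 -3.32] rotvec [ 0.001  -0.0093 -0.4653] ang 26.67
```

```bash
python3 -m creep '0 1 0.3 0 0 -0.03 1;0.8 1 0.3 0 0 -0.04 1;1.6 1 0.3 0 0 -0.04 1;2.2 0.5 0 0 0 -0.04 1;2.4 0.2 0 0 -0.001 -0.04 1;2.4 0 0 0 -0.001 -0.04 1;2.4 0 0 0 -0.001 -0.04 1;2.4 0 -0.6 0 -0.001 -0.04 1;2.1 -0.2 -0.8 0 -0.001 -0.04 1;1.6 -0.3 -0.8 0 -0.001 -0.04 1;1 -0.2 -0.6 0 -0.001 -0.04 1;0 0 0 0 0 0 1' 20
python3 - <<'E'
from plan import *
delta((670.3,101.7,92),-70)
f=grab('scene');g=grab('top')
cv2.imwrite('pics/p1.png',np.hstack([cv2.resize(f['img'][140:260,260:420,::-1],None,fx=2.5,fy=3),cv2.resize(g['img'][120:240,240:400,::-1],None,fx=2.5,fy=3)]))
E
```

```text
time_s: 14.23
ee_pos: [658.4, 124.6, 200.7]
ee_rot: [150.2, 1.4, 20.5]
force: [-0.5, -0.5, -0.4]
gripper_width: 0.2
t 14.23 tcp [658.4 124.6 200.7] w 0.2 F [-0.5 -0.5 -0.4] q [ 21.  32.  87. -33.  67.  14.]
cm [ 0.17  0.53 -5.67] rotvec [ 0.0044 -0.0239 -0.0082] ang 1.47
```

View pics/p1.png

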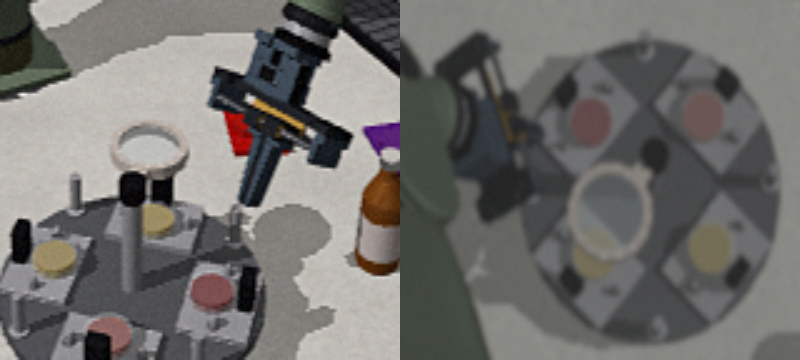

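```bash
python3 -m creep '0.2 0.4 -0.8 0.004 -0.022 -0.008 1;0 0.1 -1.3 0 0 0 1;0 0 -1.3 0 0 0 1;0 0 -1 0 0 0 1;0 0 -0.6 0 0 0 1;0 0 -0.3 0 0 0 1;0 0 0 0 0 0 1'
python3 - <<'E'
from plan import *
delta((670.3,101.7,92),-70)
E
```

```text
time_s: 14.92
ee_pos: [654.0, 129.6, 145.9]
ee_rot: [150.0, 0.4, 20.3]
force: [-1.6, 0.7, -1.1]
gripper_width: 0.1
t 14.92 tcp [654.  129.6 145.9] w 0.1 F [-1.6  0.7 -1.1] q [ 21.  34.  91. -35.  61.  20.]
cm [ 0.61  0.03 -0.2 ] rotvec [ 0.0019 -0.006  -0.006 ] ang 0.5
```

```bash
cat > wp.py <<'E'
from plan import *
C=np.array([635.1,-62.4])
def wp(phi,pre=0,k=.6):
    yaw=-43+k*(phi-137);a=np.radians(yaw);f=np.radians(phi)
    yd=np.array([-np.sin(a),np.cos(a)])
    g=C+163*np.array([np.cos(f),np.sin(f)])+(21.5-pre)*yd
    return (g[0],g[1],92),yaw
def path(phis):
    s=monitor.state();T0=s['ee_pos'];R0=Ro.from_euler('xyz',s['ee_rot'],degrees=True)
    print('t',s['time_s'].__round__(2),'tcp',T0.round(1),'F',s['force'].round(1),'q',s['qpos'].round(0))
    for ph in phis:
        g,y=wp(ph);T,R=target(g,y,30);print(ph,((T-T0)/10).round(2),(R*R0.inv()).as_rotvec().round(3),round(y,1));T0,R0=T,R
E
python3 -c "
from wp import *
path(np.arange(94,184,4))"
```

```text
t 14.92 tcp [654.  129.6 145.9] F [-1.6  0.7 -1.1] q [ 21.  34.  91. -35.  61.  20.]
94 [-2.1   0.64 -0.2 ] [ 0.002 -0.006  0.015] -68.8
98 [-1.28 -0.08  0.  ] [0.    0.    0.042] -66.4
102 [-1.27 -0.17  0.  ] [-0.    -0.     0.042] -64.0
106 [-1.26 -0.25  0.  ] [0.    0.    0.042] -61.6
110 [-1.24 -0.34  0.  ] [ 0.    -0.     0.042] -59.2
114 [-1.21 -0.42  0.  ] [0.    0.    0.042] -56.8
118 [-1.18 -0.5   0.  ] [-0.     0.     0.042] -54.4
122 [-1.14 -0.57  0.  ] [0.    0.    0.042] -52.0
126 [-1.1  -0.65  0.  ] [ 0.    -0.     0.042] -49.6
130 [-1.05 -0.72  0.  ] [-0.     0.     0.042] -47.2
134 [-1.   -0.78  0.  ] [0.    0.    0.042] -44.8
138 [-0.94 -0.85  0.  ] [-0.     0.     0.042] -42.4
142 [-0.88 -0.91  0.  ] [0.    0.    0.042] -40.0
146 [-0.82 -0.96  0.  ] [-0.     0.     0.042] -37.6
150 [-0.75 -1.01  0.  ] [0.    0.    0.042] -35.2
154 [-0.68 -1.06  0.  ] [-0.    -0.     0.042] -32.8
158 [-0.61 -1.1   0.  ] [0.    0.    0.042] -30.4
162 [-0.53 -1.13  0.  ] [-0.    -0.     0.042] -28.0
166 [-0.45 -1.17  0.  ] [0.    0.    0.042] -25.6
170 [-0.37 -1.19  0.  ] [ 0.    -0.     0.042] -23.2
174 [-0.29 -1.21  0.  ] [0.    0.    0.042] -20.8
178 [-0.21 -1.22  0.  ] [ 0.    -0.     0.042] -18.4
182 [-0.12 -1.23  0.  ] [0.    0.    0.042] -16.0
```

```bash
python3 -m creep '-1 0.3 -0.2 0.002 -0.006 0.015 1;-0.8 0.3 0 0 0 0 1;-1.2 -0.1 0 0 0 0.04 1;-1.2 -0.15 0 0 0 0.04 1;-1.2 -0.25 0 0 0 0.04 1'; python3 -c "
from wp import *
delta(*wp(106))
path([110,114,118,122,126])"
```

```text
time_s: 15.33
ee_pos: [604.2, 133.8, 145.3]
ee_rot: [150.0, -0.8, 28.7]
force: [2.8, 1.0, -0.9]
gripper_width: 0.1
t 15.33 tcp [604.2 133.8 145.3] w 0.1 F [ 2.8  1.  -0.9] q [ 23.  29. 101. -38.  53.  19.]
cm [-0.94 -0.29 -0.13] rotvec [-0.0072  0.012  -0.0045] ang 0.84
t 15.33 tcp [604.2 133.8 145.3] F [ 2.8  1.  -0.9] q [ 23.  29. 101. -38.  53.  19.]
110 [-2.17 -0.62 -0.13] [-0.007  0.012  0.037] -59.2
114 [-1.21 -0.42  0.  ] [0.    0.    0.042] -56.8
118 [-1.18 -0.5   0.  ] [-0.     0.     0.042] -54.4
122 [-1.14 -0.57  0.  ] [0.    0.    0.042] -52.0
126 [-1.1  -0.65  0.  ] [ 0.    -0.     0.042] -49.6
```

```bash
python3 -m creep '-1.1 -0.3 -0.1 -0.004 0.006 0.02 1;-1.1 -0.3 0 -0.003 0.006 0.02 1;-1.2 -0.4 0 0 0 0.042 1;-1.2 -0.5 0 0 0 0.042 1;-1.15 -0.6 0 0 0 0.042 1'; python3 -c "
from wp import *
delta(*wp(122))
path([126,130,134,138,142,146])
f=grab('scene');g=grab('top')
cv2.imwrite('pics/p2.png',np.hstack([cv2.resize(f['img'][140:260,260:420,::-1],None,fx=2.5,fy=3),cv2.resize(g['img'][120:240,240:400,::-1],None,fx=2.5,fy=3)]))
"
```

```text
time_s: 15.75
ee_pos: [549.8, 118.2, 148.7]
ee_rot: [150.0, -1.2, 39.2]
force: [1.6, 1.2, -0.9]
gripper_width: 0.2
t 15.75 tcp [549.8 118.2 148.7] w 0.2 F [ 1.6  1.2 -0.9] q [ 24.  23. 112. -43.  44.  16.]
cm [-0.26 -0.55 -0.47] rotvec [-0.0131  0.0158 -0.0215] ang 1.7
t 15.75 tcp [549.8 118.2 148.7] F [ 1.6  1.2 -0.9] q [ 24.  23. 112. -43.  44.  16.]
126 [-1.35 -1.19 -0.47] [-0.013  0.016  0.02 ] -49.6
130 [-1.05 -0.72  0.  ] [-0.     0.     0.042] -47.2
134 [-1.   -0.78  0.  ] [0.    0.    0.042] -44.8
138 [-0.94 -0.85  0.  ] [-0.     0.     0.042] -42.4
142 [-0.88 -0.91  0.  ] [0.    0.    0.042] -40.0
146 [-0.82 -0.96  0.  ] [-0.     0.     0.042] -37.6
```

View pics/p2.png

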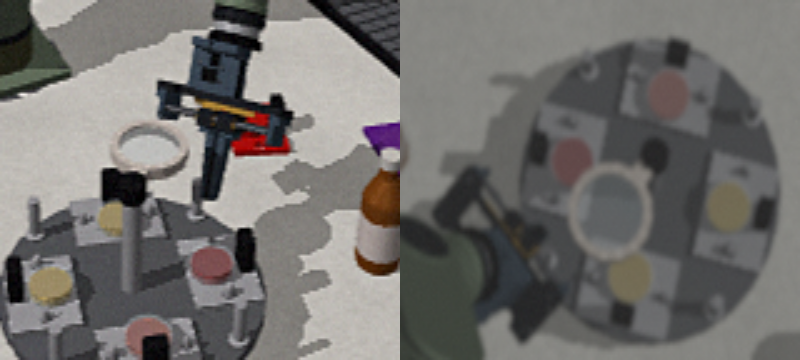

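```bash
python3 -m creep '-0.7 -0.6 -0.25 -0.006 0.008 0.01 1;-0.7 -0.6 -0.2 -0.006 0.008 0.01 1;-1.05 -0.75 0 0 0 0.04 1;-1 -0.8 0 0 0 0.04 1;-0.95 -0.85 -0.1 -0.002 0.002 0.035 1'; python3 -c "
from wp import *
delta(*wp(138))
path([142,146,150,154,158])"
```

```text
time_s: 16.27
ee_pos: [510.2, 85.9, 146.1]
ee_rot: [150.0, -0.7, 47.4]
force: [1.8, 3.6, 2.0]
gripper_width: 0.6
t 16.27 tcp [510.2  85.9 146.1] w 0.6 F [1.8 3.6 2. ] q [ 21.  19. 120. -48.  36.  12.]
cm [-0.39 -0.31 -0.21] rotvec [-0.0083  0.0081  0.0037] ang 0.7
t 16.27 tcp [510.2  85.9 146.1] F [1.8 3.6 2. ] q [ 21.  19. 120. -48.  36.  12.]
142 [-1.27 -1.22 -0.21] [-0.009  0.008  0.046] -40.0
146 [-0.82 -0.96  0.  ] [-0.     0.     0.042] -37.6
150 [-0.75 -1.01  0.  ] [0.    0.    0.042] -35.2
154 [-0.68 -1.06  0.  ] [-0.    -0.     0.042] -32.8
158 [-0.61 -1.1   0.  ] [0.    0.    0.042] -30.4
```

```bash
python3 -m creep '-0.65 -0.6 -0.1 -0.005 0.004 0.023 1;-0.65 -0.6 -0.1 -0.004 0.004 0.023 1;-0.82 -0.96 0 0 0 0.04 1;-0.75 -1 0 0 0 0.04 1;-0.7 -1.05 -0.1 -0.002 0.002 0.04 1'; python3 -c "
from wp import *
delta(*wp(154))
path([158,162,166,170,174])"
```

```text
time_s: 16.68
ee_pos: [475.8, 44.6, 144.1]
ee_rot: [149.9, -0.1, 57.7]
force: [1.9, 2.5, 1.9]
gripper_width: 0.5
t 16.68 tcp [475.8  44.6 144.1] w 0.5 F [1.9 2.5 1.9] q [ 15.  15. 128. -55.  27.   6.]
cm [-0.08 -0.12 -0.01] rotvec [-0.0011  0.0028 -0.0089] ang 0.54
t 16.68 tcp [475.8  44.6 144.1] F [1.9 2.5 1.9] q [ 15.  15. 128. -55.  27.   6.]
158 [-0.68 -1.22 -0.01] [-0.001  0.003  0.033] -30.4
162 [-0.53 -1.13  0.  ] [-0.    -0.     0.042] -28.0
166 [-0.45 -1.17  0.  ] [0.    0.    0.042] -25.6
170 [-0.37 -1.19  0.  ] [ 0.    -0.     0.042] -23.2
174 [-0.29 -1.21  0.  ] [0.    0.    0.042] -20.8
```

```bash
python3 -m creep '-0.65 -1.15 0 -0.001 0.002 0.033 1;-0.55 -1.13 0 0 0 0.04 1;-0.45 -1.15 0 0 0 0.04 1'; python3 -c "
from wp import *
delta(*wp(166))
path([170,174,178,182])"
```

```text
time_s: 16.93
ee_pos: [458.7, 9.9, 144.1]
ee_rot: [150.0, -0.1, 64.7]
force: [-0.1, 2.9, 1.7]
gripper_width: 0.1
t 16.93 tcp [458.7   9.9 144.1] w 0.1 F [-0.1  2.9  1.7] q [  9.  12. 132. -58.  19.  -3.]
cm [ 0.05 -0.05 -0.01] rotvec [-0.0012  0.0015 -0.0058] ang 0.35
t 16.93 tcp [458.7   9.9 144.1] F [-0.1  2.9  1.7] q [  9.  12. 132. -58.  19.  -3.]
170 [-0.32 -1.24 -0.01] [-0.001  0.002  0.036] -23.2
174 [-0.29 -1.21  0.  ] [0.    0.    0.042] -20.8
178 [-0.21 -1.22  0.  ] [ 0.    -0.     0.042] -18.4
182 [-0.12 -1.23  0.  ] [0.    0.    0.042] -16.0
```

```bash
python3 -m creep '-0.2 -0.9 0 0 0 0.01 1;-0.15 -0.8 0 0 0 0.01 1;-0.1 -0.6 0 0 0 0 1'; python3 -c "
from wp import *
path([174])"; python3 -m creep '-0.06 -0.5 0 0 0 0 1;-0.06 -0.4 0 0 0 0 1'; python3 -c "
from wp import *
path([178])"
```

```text
time_s: 17.18
ee_pos: [452.4, -15.7, 143.8]
ee_rot: [150.0, -0.0, 66.0]
force: [1.5, 3.4, 0.4]
gripper_width: 0.4
t 17.18 tcp [452.4 -15.7 143.8] F [1.5 3.4 0.4] q [  4.  11. 133. -59.  16.  -7.]
174 [0.02 0.11 0.02] [-0.001  0.     0.056] -20.8
time_s: 17.35
ee_pos: [451.2, -25.8, 143.8]
ee_rot: [150.0, -0.1, 65.9]
force: [1.6, 2.3, 0.6]
gripper_width: 0.4
t 17.35 tcp [451.2 -25.8 143.8] F [1.6 2.3 0.6] q [  3.  11. 134. -58.  15.  -9.]
178 [-0.07 -0.1   0.02] [-0.001  0.001  0.099] -18.4
```

```bash
python3 -m creep '0 -0.3 0 0 0 0 1;0 -0.3 0 0 0 0 1'; python3 -m creep '0 -0.3 0 0 0 0 1;0 -0.3 0 0 0 0 1'
```

```text
time_s: 17.52
ee_pos: [451.1, -32.5, 143.6]
ee_rot: [150.0, -0.0, 65.9]
force: [-0.5, 3.2, 1.1]
gripper_width: 0.8
time_s: 17.68
ee_pos: [451.6, -37.1, 143.5]
ee_rot: [150.0, -0.3, 66.1]
force: [-5.8, 19.8, 6.2]
gripper_width: 0.2
```

Run:
```python
from h import *
f=grab('scene');g=grab('top')
cv2.imwrite('pics/p3.png',np.hstack([cv2.resize(f['img'][140:260,240:400,::-1],None,fx=2.5,fy=3),cv2.resize(g['img'][120:240,240:400,::-1],None,fx=2.5,fy=3)]))
```

```text
(no output)
```

View pics/p3.png

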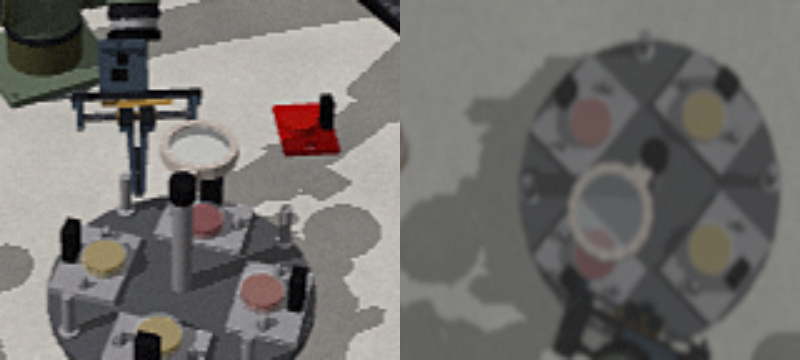

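```bash
python3 -m creep '0 -0.2 0 0 0 0 1;0 0 0 0 0 0 1'; python3 -m creep '0 0.3 0 0 0 0 1;-0.2 0.6 0 0 0 0 1;-0.3 0.6 0.5 0 0 0 1;-0.5 0.3 1.5 0 0 0 1;-0.5 0.2 2 0 0 0 1;-0.5 0.2 2 0 0 0 1;-0.3 0.2 2 0 0 0 1;-0.2 0.1 2 0 0 0 1;0 0 1.5 0 0 0 1;0 0 0 0 0 0 1'
python3 - <<'E'
from car import *
from scipy.optimize import least_squares
np.set_printoptions(precision=2,suppress=True)
F={n:avg(n,3) for n in('scene','top')}
for n in F: cv2.imwrite(f'pics/{n}_f.png',F[n]['img'][:,:,::-1].astype(np.uint8))
for n in F:
    a=F[n]['img'];sat=a.max(2)-a.min(2)
    x0,y0,x1,y1=(255,190,380,280) if n=='scene' else (280,120,400,240)
    m=(sat>(28 if n=='scene' else 14)).astype(np.uint8)
    N,L,S,Cc=cv2.connectedComponentsWithStats(m[y0:y1,x0:x1])
    for i in range(1,N):
        if S[i,4]>60: print(n,S[i],Cc[i]+[x0,y0],a[y0:y1,x0:x1][L==i].mean(0).round())
E
```

```text
time_s: 17.95
ee_pos: [452.0, -36.9, 143.4]
ee_rot: [150.0, -0.6, 66.3]
force: [0.3, -1.0, 1.0]
gripper_width: 0.2
time_s: 18.78
ee_pos: [418.7, -13.3, 257.7]
ee_rot: [151.2, 0.4, 65.9]
force: [0.1, -0.5, 0.2]
gripper_width: 0.5
scene [ 62  18  12  11 103] [321.86 212.73] [120.  76.  77.]
scene [ 18  30  17  12 155] [280.91 225.29] [148. 133.  97.]
scene [ 82  41  17  12 151] [344.42 236.64] [135.  97.  92.]
scene [ 40  56  18  12 121] [304.88 250.34] [148. 133.  96.]
top [ 73  31  17  16 209] [360.96 158.31] [110. 104.  83.]
top [ 29  33  15  15 186] [315.97 160.15] [103.  85.  82.]
top [ 76  75  16  17 217] [363.61 202.65] [111. 105.  84.]
top [30 82 15 11 83] [315.99 207.93] [95. 74. 75.]
```

View pics/scene_f.png

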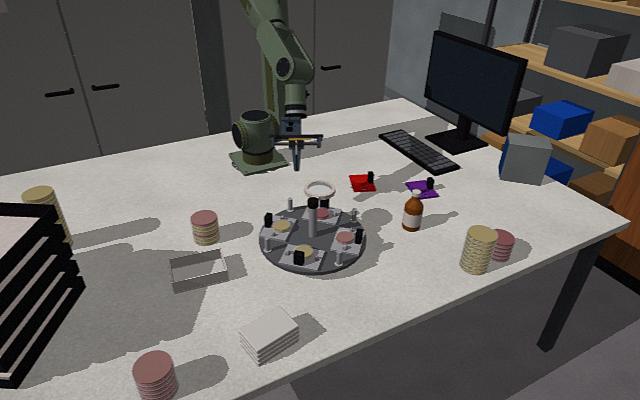

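View pics/top_f.png

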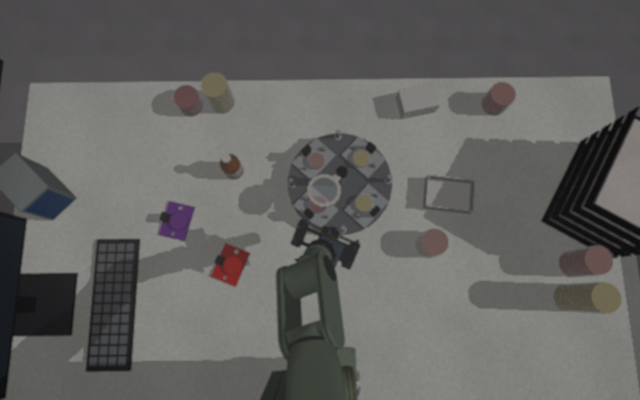

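Run:
```python
import cv2
a=cv2.imread('pics/scene_f.png')
cv2.imwrite('pics/sf.png',cv2.resize(a[185:280,250:375],None,fx=6,fy=6,interpolation=2))
```

```text
(no output)
```

View pics/sf.png

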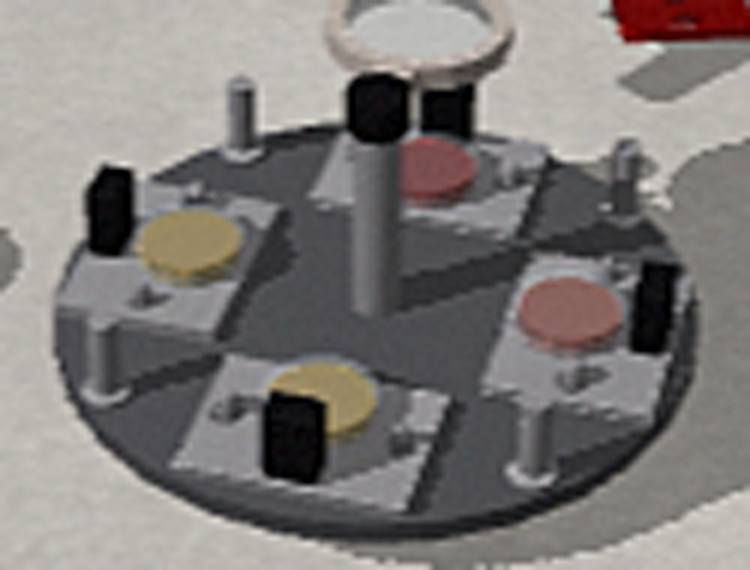

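```bash
python3 -c "
from workcell import job
print(job.job_done())"
```

```text
the job is handed in; nothing more can be done
None
```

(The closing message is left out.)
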